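Post canisters through one-way hatches by shape

TASK

Sort the three steel canisters into the two flap hatches: each goes into the hatch that carries a lid of its own shape, round or square, on its roof. Their contents are loose, so slide them along the table and push them in, never lifting or tipping them, each far enough that the flap falls shut behind it; leave everything else where it is.

Things in the scene. Friction and masses are not known exactly. Their poses are not given: they have to be found in the camera images.
- round_can_0: Closed round steel canister, 44 diameter, 45 high, plain steel, about 0.18 kg. Origin at the centre of its underside, z up.
- round_can_1: A second round canister just like it, 44 diameter, 45 high. Origin at the centre of its underside, z up.
- square_can: Closed square steel canister, 42 x 42, 45 high, about 0.18 kg. Origin at the centre of its underside, x and y square to its sides, z up.
- hatch_round_mouth (a point): Fixed steel hatch: a tunnel on the bare table, 140 deep (x), 114 wide, 92 high; inside 137 x 108 x 88, closed behind. In its mouth hangs a clear flap from a hinge 86 up, lower edge 36 up; it swings only inward, on a light spring. On the roof, 85 behind the mouth, a fixed round lid shows what goes in. Point: middle of the mouth at table height; x into the tunnel, y across, z up.
- hatch_square_mouth (a point): Fixed steel hatch: a tunnel on the bare table, 140 deep (x), 114 wide, 92 high; inside 137 x 108 x 88, closed behind. In its mouth hangs a clear flap from a hinge 86 up, lower edge 36 up; it swings only inward, on a light spring. On the roof, 85 behind the mouth, a fixed square lid shows what goes in. Point: middle of the mouth at table height; x into the tunnel, y across, z up.
- hatch_round_flap (a joint): Flap of the hatch with the round sample: 0 rad hanging shut, positive swung inward and up, at most 1.5. It stays lifted while something stands under it.
- hatch_square_flap (a joint): Flap of the hatch with the square sample: 0 rad hanging shut, positive swung inward and up, at most 1.5. It stays lifted while something stands under it.
- pp_cup: Bystander: white plastic cup, 49 across, 43 high, standing. Origin at the centre of its underside.
- tip_cap: Bystander: small yellow tip cap, 11 x 28 x 11, lying. Origin under its middle.
- kidney_dish: Bystander: kidney dish, 56 x 148 x 33. Origin under its middle.
Mind the look-alikes: they are no part of the job. What is shaped like the round_can_1 but yellow is not meant. What is shaped like the round_can_0 but pink is not meant.

How it is judged:
At the end, for the whole second after the job is handed in: Both round canisters stand inside the hatch with the round sample and the square one inside the hatch with the square sample, on the table, at rest, centres at least 45 mm behind the mouth; both flaps hang shut (within 0.15 rad) (x of round_can_0 in the frame of hatch_round_mouth between 0.045 and 0.125 m and y of round_can_0 in the frame of hatch_round_mouth between -0.045 and 0.045 m and height (world z) of each of round_can_0, round_can_1, square_can below 0.01 m and linear speed of each of round_can_0, round_can_1, square_can below 0.02 m/s and x of round_can_1 in the frame of hatch_round_mouth between 0.045 and 0.125 m and y of round_can_1 in the frame of hatch_round_mouth between -0.045 and 0.045 m and x of square_can in the frame of hatch_square_mouth between 0.045 and 0.125 m and y of square_can in the frame of hatch_square_mouth between -0.045 and 0.045 m and value of joint each of hatch_round_flap, hatch_square_flap below 0.15 rad); the robot touches nothing.
It fails at once if a canister is lifted more than 25 mm off the table (height (world z) of any of round_can_0, round_can_1, square_can above 0.025 m).
It fails at once if a canister is tipped by more than 0.5 rad (angle between any of round_can_0, round_can_1, square_can's own z axis and vertical above 0.5 rad).
It fails at once if a bystander is moved more than 40 mm (distance of any of pp_cup, tip_cap, kidney_dish from where it was at the start of the episode above 0.04 m).
It also fails if it takes over 72 s, if anything falls off the work surface, if the arm or the gripper's body presses on something with over 40 N, if the wrist force passes 120 N, or if a joint passes its speed limit or range.

ROBOT

A 7-joint arm with a two-finger parallel gripper is mounted at the origin on a cart in front of the work surface, level with it; the furniture and walls round the work are solid. World frame = base frame: x ahead of the robot, y to its left, z up, the work surface at z = 0. Lengths are in m, angles in rad, forces in N, time in s.
With the tool pointing down it reaches from about 0.4 to 0.875 m from the base axis. Payload 19.3 kg.
Tool frame: the origin (TCP) lies at the very end of the fingers, on their centre line; the grasp point (between the pads) lies 19 mm behind it; z points along the fingers, y is the direction in which the jaws open and shut (so a half turn about z gives the same grasp; the last joint's range is limited). The gripper opens to 85 mm and grips with 20 to 120 N. Pads are 22 mm wide; open, the fingers measure 114 mm over their backs; the gripper's body (76 mm by 85 mm) begins 54 mm behind the grasp point. The pads swing forward as they close: fully open they stand 13 mm farther back than shut.
Start: joints at [-1.313, 0.521, -0.036, 1.599, 0.021, 1.021, -0.113], TCP at [0.201, 0.592, 0.197] pointing down, gripper open.
Joint ranges: [-2.91, 2.91], [-0.3, 2.13], [-1.5, 1.42], [0.17, 2.43], [-1.26, 4.41], [0.16, 1.93], [-2.52, 2.52]. Speed limits (rad/s): [1.89, 1.89, 2.39, 2.39, 3.01, 3.01, 3.01].

INTERFACE

Orientations are given as [roll, pitch, yaw] about the fixed x, y, z axes, in that order (R = Rz(yaw) Ry(pitch) Rx(roll)).
In Python, from workcell import bot gives the robot as it stands. The module is installed in compiled form; this text tells all that it offers.
- The arm moves only by the shell command python3 -m inch 'ROWS' [FORCE]. ROWS is JSON, a list of rows, each an object of numbers: "dx", "dy", "dz": the shift along the tool's x, y, z in mm; "rx", "ry", "rz": the turn, a rotation vector about the tool's x, y, z in rad; "hand": the closure, from -1 (fully open) to 1 (shut), so that 0 is half open. In form: [{"dx": .., "dy": .., "dz": .., "rx": .., "ry": .., "rz": .., "hand": ..}, ...]. A call has 1 to 10 rows; each row shifts and turns the commanded pose from where the row before left it, along the tool's axes as they then stand; what a row does not reach is not made up. A row lasts 1/10 s, in which the tool goes at most 50 mm and 8.59 degrees, less where a joint would pass 70% of its speed; a pose out of reach is approached as far as the arm can. A call with a gripper value outside its range is refused whole. The fingers move at their own pace and stop on an object; FORCE is the grip in N (left out, the last holds). Time passes only in rows, so rows that do not move let the fingers close. It gives the time, the measured TCP pose, the force and the opening at its end, in the units of the state.
- bot.observe(): the state, without advancing time (a new reading comes with each control period).
- bot.grab_frame(name): name is "scene" or "top"; returns (picture, depth): 480x640x3 uint8, red, green, blue; 480x640 float32, m along the optical axis (not along the pixel's ray), 0 where there is no reading.
- bot.get_calibration(name): a dict with "vertical_fov" (degrees; the focal length in pixels is half the picture's height over the tangent of half this angle, whatever the lens; pixels are square), "cx", "cy" (the principal point, pixels), "k1" (the pictures are not rectified: a ray, as slopes to the right and down, at radius r is drawn at 1 + k1 r^2 times it, then the intrinsics apply), "origin" and "orientation" of the camera in the world. Camera axes: x right, y down, z forward; pixel columns grow to the right and rows downward; lengths in m; the calibration is good to about 2 mm. A picture is of the moment at which its call begins. get_calibration takes no time and is no camera call.
- bot.job_done(): hands the job in, once; it reports no verdict.
Trained networks look in the newest picture that a camera, given by its name, has taken for a name from the list of things; names that differ only in an ending like _2 or _b are one class to them, and where a whole thing is asked for, a point or a joint stands for the part that bears it (a point fixed in the world has none). Each returns a list of dicts, best first, with "score" (0 to 1); they miss things now and then, are a little off and sometimes report something else, mostly with a low value. They report only what shows in the picture. A call takes as long as a camera call. They do not tell look-alikes from the thing itself.
- bot.trace(camera, target): "region" (480x640 bool, what is visible of it) and "box" ([left, top, right, bottom] in pixels, round what is visible of it).
- bot.tip_of(camera, target): "centre" ([row, column] in pixels: a listed point, or the origin of a listed thing).
The state is a dict: "clock": time; "qpos": joint angles; "qd": joint speeds; "joint_efforts": joint torques, N m; "position": TCP position; "tool_rot": TCP orientation; "force": force on the tool from outside, world axes, zero at the start; "moment": the same for the moment, N m; "grip_width": finger opening in m.
Only numpy, scipy, OpenCV 4.12 (cv2) and the standard library are available. Lean on these libraries where they do the work, as an engineer would, in place of code of your own. Each camera call takes 0.05 s, during which the arm holds its last target.

## Working session

There is one attempt and no reset: what is moved stays moved. The work goes in short steps, Python scripts to look and compute and a shell command to move; the robot and the scene stay as the last step left them, time stands still between calls to the robot, and variables do not carry over. Pictures are saved under pics/ and viewed, and the job is handed in when it is done.

```bash
mkdir -p pics; ls; cat > h.py <<'E'
from workcell import bot
import numpy as np, cv2
from scipy.spatial.transform import Rotation as R
def cal(n):
    c=bot.get_calibration(n); f=240/np.tan(np.radians(c["vertical_fov"])/2)
    o=c["orientation"]
    return c,f,R.from_euler('xyz',o).as_matrix() if np.array(o).size==3 else np.array(o)
def ray(n,row,col):
    c,f,M=cal(n); K=np.array([[f,0,c["cx"]],[0,f,c["cy"]],[0,0,1.]])
    p=np.array([(col-c["cx"])/f,(row-c["cy"])/f]); q=p.copy()
    for _ in range(30): q=p/(1+c["k1"]*(q@q))
    return np.array(c["origin"]),M@np.array([q[0],q[1],1.])
def at_z(n,row,col,z):
    o,d=ray(n,row,col); return o+d*(z-o[2])/d[2]
def at_d(n,row,col,dep):
    o,d=ray(n,row,col); return o+d*dep
def pix(n,P):
    c,f,M=cal(n); v=M.T@(np.array(P)-np.array(c["origin"])); s=v[:2]/v[2]; s=s*(1+c["k1"]*(s@s))
    return c["cy"]+f*s[1],c["cx"]+f*s[0]
E
python3 - <<'E'
from h import *
for n in("scene","top"):
    p,d=bot.grab_frame(n); cv2.imwrite(f"pics/{n}0.png",p[:,:,::-1]); np.save(f"{n}0.npy",d)
    print(n,bot.get_calibration(n))
s=bot.observe()
print(s["clock"],s["position"],s["tool_rot"],s["force"],s["grip_width"])
E
```

```text
pics
scene {'vertical_fov': 44.73386757017368, 'cx': 324.05003767497726, 'cy': 241.79014398801172, 'k1': -0.19696493346722496, 'origin': array([-0.1901228 ,  0.47368328,  1.10585648]), 'orientation': array([-2.44760328e+00,  2.14320492e-03, -2.07183944e+00])}
top {'vertical_fov': 45.77176987348532, 'cx': 323.1827863080794, 'cy': 240.6546467811943, 'k1': -0.08104090504688305, 'origin': array([0.43034462, 0.05693932, 1.17290122]), 'orientation': array([-3.03152133,  0.02011997, -1.57248353])}
0.1 [0.20112717 0.5914265  0.19642532] [-3.14065236e+00  4.70358132e-05  2.81383034e+00] [-0.75155141 -0.35368347 -0.28078342] 0.08560160813121553
```

View pics/scene0.png

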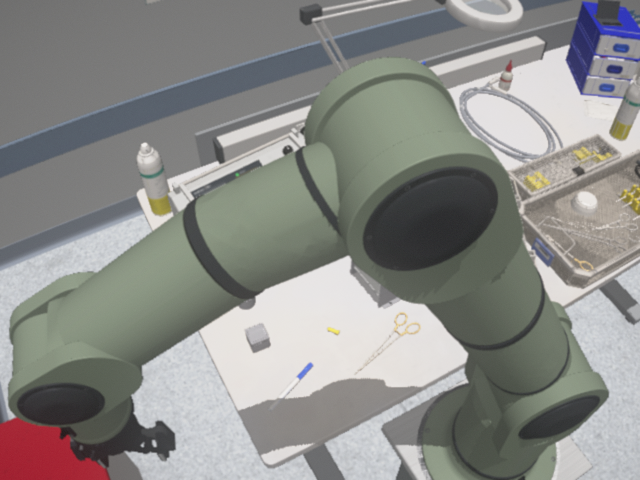

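View pics/top0.png

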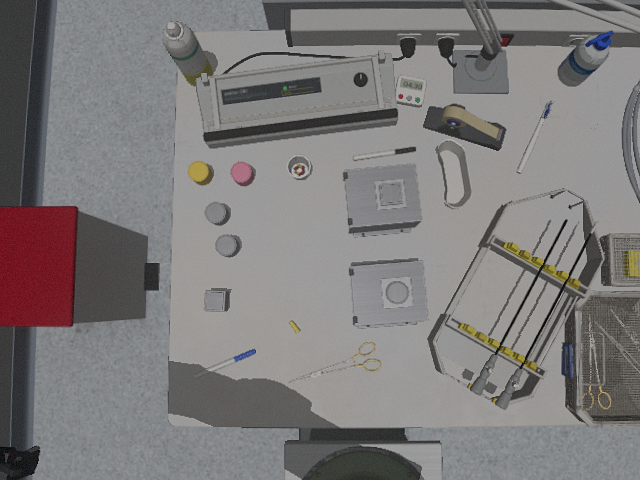

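```bash
python3 - <<'E'
from h import *
p,d=bot.grab_frame("top")
for t in("round_can_0","square_can","hatch_round_mouth","hatch_square_mouth","pp_cup","tip_cap","kidney_dish"):
    for r in bot.tip_of("top",t)[:5]:
        c=r["centre"]; print(t,round(r["score"],2),np.round(c,1),np.round(at_z("top",*c,0),4))
    for r in bot.trace("top",t)[:5]:
        m=r["region"]; ys,xs=np.nonzero(m)
        rect=cv2.minAreaRect(np.stack([xs,ys],1).astype(np.float32))
        dd=d[m];dd=dd[dd>0]
        print('   tr',t,round(r["score"],2),r["box"],rect, np.percentile(dd,[5,50]) if dd.size else None, p[m].mean(0).round())
v=p[100:400,160:560]; cv2.imwrite("pics/crop1.png",cv2.resize(v[:,:,::-1],None,fx=2,fy=2,interpolation=cv2.INTER_CUBIC))
# depth: can tops etc
for nm,r,c in(("c0",213,216),("c1",245,227),("sq",299,216),("roofS",175,360),("roofR",275,360),("roofS",225,410),("roofR",315,420)):
    z=np.median(d[r-2:r+3,c-2:c+3]); print(nm,at_d("top",r,c,z).round(4))
E
```

```text
round_can_0 0.96 [214.2 220.3] [0.6168 0.2964 0.    ]
round_can_0 0.72 [172.8 201.9] [0.706  0.3377 0.    ]
round_can_0 0.59 [176.4 240.3] [0.6974 0.2554 0.    ]
round_can_0 0.58 [247.1 231.6] [0.5473 0.2713 0.    ]
   tr round_can_0 0.96 [219.8, 236.0, 238.9, 256.3] ((227.10003662109375, 244.80001831054688), (24.149532318115234, 21.0190372467041), 26.56505012512207) [1.13459632 1.13909352] [120. 119. 121.]
   tr round_can_0 0.82 [189.1, 159.4, 212.2, 183.3] ((199.75001525878906, 172.75), (24.748737335205078, 19.798988342285156), 45.0) [1.15290115 1.15772331] [148. 132.  67.]
   tr round_can_0 0.74 [227.7, 159.2, 253.1, 186.6] ((242.25003051757812, 173.25001525878906), (24.748737335205078, 21.21320343017578), 45.0) [1.15020436 1.15547395] [150. 101. 116.]
   tr round_can_0 0.64 [208.5, 199.4, 229.0, 224.5] ((216.75003051757812, 213.25003051757812), (24.041629791259766, 20.50609588623047), 45.0) [1.14211189 1.14687824] [117. 116. 118.]
square_can 0.8 [299.5 217.2] [0.4385 0.2997 0.    ]
   tr square_can 0.84 [203.2, 291.2, 233.1, 313.5] ((216.4390106201172, 300.5487976074219), (23.963
[... 506 characters left out ...]
0.5 296.7] [0.7092 0.136  0.    ]
   tr pp_cup 0.62 [284.9, 152.9, 309.8, 180.0] ((298.5, 166.50001525878906), (24.041629791259766, 22.62741470336914), 45.0) [1.15300354 1.17918724] [131. 125. 122.]
tip_cap 0.57 [328.9 297.2] [0.3785 0.1338 0.    ]
kidney_dish 0.85 [178.9 450.6] [ 0.6896 -0.1878  0.    ]
   tr kidney_dish 0.81 [438.5, 141.3, 471.2, 209.7] ((454.7161865234375, 173.29730224609375), (69.21196746826172, 28.605422973632812), 80.53767395019531) [1.15610916 1.1842525 ] [135. 133. 130.]
c0 [0.6121 0.2959 0.0454]
c1 [0.5469 0.2723 0.046 ]
sq [0.4391 0.2928 0.0454]
roofS [0.6777 0.0069 0.0917]
roofR [0.484  0.0086 0.0913]
roofS [ 0.5871 -0.0955  0.0365]
roofR [ 0.4081 -0.1038  0.0929]
```

View pics/crop1.png

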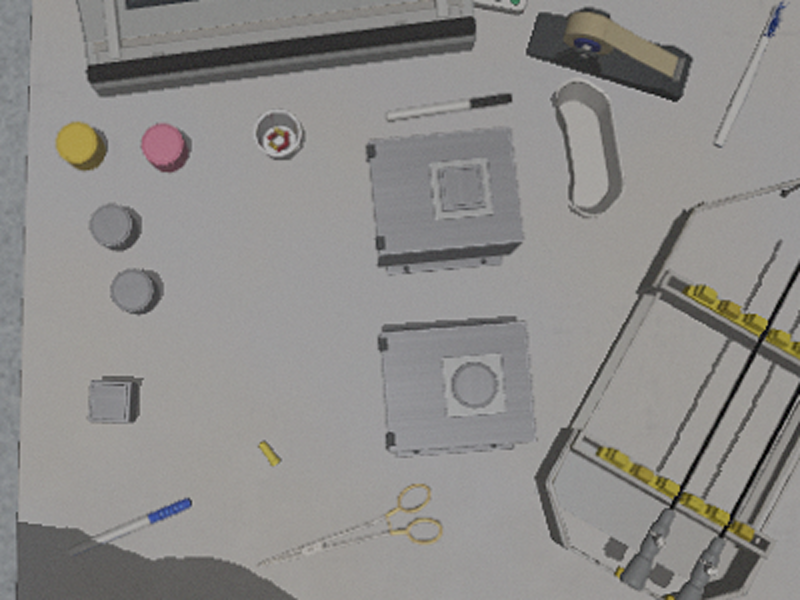

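```bash
python3 - <<'E'
from h import *
p,d=bot.grab_frame("top")
# world map, points with z
def reg(r0,r1,c0,c1,zl,zh):
    P=[]
    for r in range(r0,r1):
        for c in range(c0,c1):
            if d[r,c]>0:
                q=at_d("top",r,c,d[r,c])
                if zl<q[2]<zh: P.append(q)
    return np.array(P)
for nm,a in(("S",(150,250,330,440)),("R",(250,340,335,440))):
    P=reg(*a,0.086,0.105); rc=cv2.minAreaRect(P[:,:2].astype(np.float32)); print(nm,len(P),rc, cv2.boxPoints(rc).round(4).tolist())
for nm,a in(("c0",(195,232,198,236)),("c1",(230,262,208,248)),("sq",(280,320,195,240))):
    P=reg(*a,0.038,0.06); rc=cv2.minAreaRect(P[:,:2].astype(np.float32)); print(nm,len(P),P.mean(0).round(4),rc)
# lids centre
for nm,r,c in(("S",194,391),("R",292,397)):
    print(nm,at_z("top",r,c,0.1))
E
```

```text
Traceback (most recent call last):
  File "h.py", line 16, in at_d
    o,d=ray(n,row,col); return o+d*dep
        ~~~^^^^^^^^^^^
  File "h.py", line 9, in ray
    c,f,M=cal(n); K=np.array([[f,0,c["cx"]],[0,f,c["cy"]],[0,0,1.]])
          ~~~^^^
  File "h.py", line 5, in cal
    c=bot.get_calibration(n); f=240/np.tan(np.radians(c["vertical_fov"])/2)
ValueError: time passes only in moves, steps and waits
```

The crop shows two plain-steel round tops at full-image px (216,213) and (227,245), and the square can at (216,299). The look-alikes are yellow (200,172) and pink (242,173), with the cup at (299,167). The lids are square at (391,194) and round at (397,292). The hatch mouths face left (+y).

```bash
python3 - <<'E'
s=open('h.py').read()
s=s.replace("def cal(n):","import functools\n@functools.lru_cache(None)\ndef cal(n):")
s+='''
def cloud(n,d):
    c,f,M=cal(n); K=np.array([[f,0,c["cx"]],[0,f,c["cy"]],[0,0,1.]])
    g=np.stack(np.meshgrid(np.arange(640),np.arange(480)),-1).reshape(-1,1,2).astype(np.float64)
    # drawn = (1+k1 r^2)*slope : OpenCV radial model
    u=cv2.undistortPoints(g,K,np.array([c["k1"],0,0,0.]))[:,0]
    v=np.c_[u,np.ones(len(u))]*d.reshape(-1,1)
    W=v@M.T+np.array(c["origin"]); W[d.reshape(-1)<=0]=np.nan
    return W.reshape(480,640,3)
'''
open('h.py','w').write(s)
E
python3 - <<'E'
from h import *
p,d=bot.grab_frame("top"); W=cloud("top",d); np.save("W0.npy",W)
def reg(r0,r1,c0,c1,zl,zh):
    P=W[r0:r1,c0:c1].reshape(-1,3); return P[(P[:,2]>zl)&(P[:,2]<zh)]
for nm,a in(("S",(150,250,330,440)),("R",(250,340,335,440))):
    P=reg(*a,0.086,0.105); rc=cv2.minAreaRect(P[:,:2].astype(np.float32)); print(nm,len(P),rc, cv2.boxPoints(rc).round(4).tolist())
for nm,a in(("c0",(195,232,198,236)),("c1",(230,262,208,248)),("sq",(280,320,195,240)),("pink",(155,190,228,256)),("yel",(155,190,186,214)),("cup",(150,182,284,312)),("cap",(315,340,285,305))):
    P=reg(*a,0.038 if nm not in("pink","yel","cup","cap") else (0.02 if nm!="cap" else .005),0.06); rc=cv2.minAreaRect(P[:,:2].astype(np.float32)); print(nm,len(P),P.mean(0).round(4),rc)
for nm,r,c in(("S",194,391),("R",292,397)): print(nm,at_z("top",r,c,0.095))
print(np.nanmedian(W[350:360,180:280,2]), bot.observe()["clock"])
E
```

```text
S 4179 ((0.6385557055473328, -0.034489214420318604), (0.11578398942947388, 0.1409374624490738), 5.363528251647949) [[0.5742999911308289, 0.030300000682473183], [0.5874999761581421, -0.11010000109672546], [0.7027999758720398, -0.09920000284910202], [0.6895999908447266, 0.041099999099969864]]
R 4408 ((0.4500260651111603, -0.04420080780982971), (0.11441043764352798, 0.14168021082878113), 4.243896961212158) [[0.38769999146461487, 0.022199999541044235], [0.39820000529289246, -0.11909999698400497], [0.5123000144958496, -0.11060000211000443], [0.501800000667572, 0.030700000002980232]]
c0 364 [0.6143 0.298  0.0445] ((0.6143882274627686, 0.2977481484413147), (0.04262712225317955, 0.04194984212517738), 87.86370849609375)
c1 370 [0.5476 0.2751 0.0446] ((0.5477801561355591, 0.27534234523773193), (0.04234283044934273, 0.04249570891261101), 46.90612030029297)
sq 447 [0.4365 0.296  0.0441] ((0.4363761246204376, 0.29651719331741333), (0.04257095232605934, 0.04204646497964859), 87.68787384033203)
pink 397 [0.6965 0.246  0.0429] ((0.6981901526451111, 0.24716639518737793), (0.04342670738697052, 0.042007505893707275), 44.76008987426758)
yel 389 [0.6985 0.3343 0.0425] ((0.700364351272583, 0.3362447917461395), (0.04239317774772644, 0.042215898633003235), 59.046443939208984)
cup 228 [0.7133 0.1308 0.0354] ((0.7084646224975586, 0.12953467667102814), (0.047840043902397156, 0.04813087731599808), 65.57498168945312)
cap 61 [0.3829 0.1395 0.0089] ((0.3794814646244049, 0.13862180709838867), (0.03665376082062721, 0.029585223644971848), 84.69718170166016)
S [ 0.63932698 -0.05222225  0.095     ]
R [ 0.45146553 -0.06078981  0.095     ]
0.0004908021461783596 0.95
```

```bash
python3 - <<'E'
import numpy as np
W=np.load("W0.npy")
for r,c in((225,100),(265,60),(265,120),(265,152),(300,152),(255,160),(65,185),(230,35)): print(r,c,W[r,c].round(3))
from h import *
s=bot.observe();M=R.from_euler('xyz',s["tool_rot"]).as_matrix();print(M.round(3))
E
```

```text
225 100 [ 0.66   0.749 -0.458]
265 60 [ 0.529  0.775 -0.272]
265 120 [ 0.553  0.75  -0.63 ]
265 152 [ 0.57   0.723 -0.873]
300 152 [ 0.442  0.726 -0.892]
255 160 [ 0.608  0.701 -0.895]
65 185 [0.9   0.352 0.11 ]
230 35 [ 0.623  0.855 -0.283]
[[-0.947  0.322 -0.   ]
 [ 0.322  0.947  0.   ]
 [ 0.     0.    -1.   ]]
```

```bash
cat > to.py <<'E'
# prints shift (mm, tool axes) and rotvec from present pose to a target: x y z yaw tilt
import sys
from h import *
s=bot.observe();M=R.from_euler('xyz',s["tool_rot"]).as_matrix()
print("t",round(s["clock"],2),"p",(np.array(s["position"])*1000).round(1),"F",np.array(s["force"]).round(1),"w",round(s["grip_width"]*1000,1),"q",np.array(s["qpos"]).round(2))
print("z-axis",M[:,2].round(3),"x",M[:,0].round(3),"y",M[:,1].round(3))
if len(sys.argv)>3:
    P=np.array([float(a) for a in sys.argv[1:4]])/1000
    print("shift",(M.T@(P-np.array(s["position"]))*1000).round(1))
    if len(sys.argv)>5:
        yaw,t=map(float,sys.argv[4:6])
        T=R.from_euler('z',yaw).as_matrix()@R.from_euler('x',np.pi).as_matrix()@R.from_euler('y',t).as_matrix()
        print("rotvec",R.from_matrix(M.T@T).as_rotvec().round(3))
E
python3 -m inch '[{"dx":-40,"dy":-12},{"dx":-40,"dy":-12},{"dx":-40,"dy":-12},{"dx":-40,"dy":-12},{"dx":-40,"dy":-12},{"dx":-40,"dy":-12},{"dx":-40,"dy":-12},{"dx":-40,"dy":-12},{"dx":-40,"dy":-12},{"dx":-40,"dy":-12}]'; python3 to.py 614 298 150 1.5 0
```

```text
t 0.95 p [201.2 591.7 196.9] F [ 0.2  0.  -0.4] w 85.7 q [-1.31  0.52 -0.04  1.6   0.02  1.02 -0.11]
z-axis [-0.  0. -1.] x [-0.947  0.322  0.   ] y [0.322 0.947 0.   ]
shift [-485.4 -145.2   46.9]
rotvec [ 0.    -0.     1.314]schema error: expected keys dx, dy, dz, rx, ry, rz, hand
```

```bash

python3 -m inch '[{"dx":-40,"dy":-12,"dz":0,"rx":0,"ry":0,"rz":0,"hand":-1},{"dx":-40,"dy":-12,"dz":0,"rx":0,"ry":0,"rz":0,"hand":-1},{"dx":-40,"dy":-12,"dz":0,"rx":0,"ry":0,"rz":0,"hand":-1},{"dx":-40,"dy":-12,"dz":0,"rx":0,"ry":0,"rz":0,"hand":-1},{"dx":-40,"dy":-12,"dz":0,"rx":0,"ry":0,"rz":0,"hand":-1},{"dx":-40,"dy":-12,"dz":0,"rx":0,"ry":0,"rz":0,"hand":-1},{"dx":-40,"dy":-12,"dz":0,"rx":0,"ry":0,"rz":0,"hand":-1},{"dx":-40,"dy":-12,"dz":0,"rx":0,"ry":0,"rz":0,"hand":-1},{"dx":-40,"dy":-12,"dz":0,"rx":0,"ry":0,"rz":0,"hand":-1},{"dx":-40,"dy":-12,"dz":0,"rx":0,"ry":0,"rz":0,"hand":-1}]'; python3 to.py 614 298 150 1.65 0
```

```text
clock: 1.95
position: [0.5426, 0.3481, 0.197]
tool_rot: [3.141, 0.0, 2.814]
force: [0.5, 0.6, 0.1]
grip_width: 0.0858
t 1.95 p [542.6 348.1 197. ] F [0.5 0.6 0.1] w 85.8 q [-0.68  0.55  0.03  1.55 -0.02  1.04  0.6 ]
z-axis [ 0.  0. -1.] x [-0.947  0.322 -0.   ] y [0.322 0.947 0.   ]
shift [-83.7 -24.5  47. ]
rotvec [ 0.    -0.     1.164]
```

```bash

python3 -m inch '[{"dx":-42,"dy":-12,"dz":0,"rx":0,"ry":0,"rz":0,"hand":-0.3},{"dx":-42,"dy":-12,"dz":0,"rx":0,"ry":0,"rz":0,"hand":-0.3},{"dx":0,"dy":0,"dz":0,"rx":0,"ry":0,"rz":0.145,"hand":-0.3},{"dx":0,"dy":0,"dz":0,"rx":0,"ry":0,"rz":0.145,"hand":-0.3},{"dx":0,"dy":0,"dz":0,"rx":0,"ry":0,"rz":0.145,"hand":-0.3},{"dx":0,"dy":0,"dz":0,"rx":0,"ry":0,"rz":0.145,"hand":-0.3},{"dx":0,"dy":0,"dz":0,"rx":0,"ry":0,"rz":0.145,"hand":-0.3},{"dx":0,"dy":0,"dz":0,"rx":0,"ry":0,"rz":0.145,"hand":-0.3},{"dx":0,"dy":0,"dz":0,"rx":0,"ry":0,"rz":0.145,"hand":-0.3},{"dx":0,"dy":0,"dz":0,"rx":0,"ry":0,"rz":0.145,"hand":-0.3}]'; python3 to.py 614 298 20 1.65 0
```

```text
clock: 2.95
position: [0.6131, 0.2996, 0.1969]
tool_rot: [3.142, -0.0, 1.648]
force: [-0.1, 0.1, 0.3]
grip_width: 0.0554
t 2.95 p [613.1 299.6 196.9] F [-0.1  0.1  0.3] w 55.4 q [-0.74  0.64  0.33  1.44 -0.22  1.09 -0.29]
z-axis [ 0.  0. -1.] x [-0.077  0.997  0.   ] y [0.997 0.077 0.   ]
shift [ -1.7   0.8 176.9]
rotvec [ 0.    -0.    -0.002]
```

```bash

python3 -m inch '[{"dx":-2,"dy":1,"dz":40,"rx":0,"ry":0,"rz":0,"hand":-0.35},{"dx":0,"dy":0,"dz":40,"rx":0,"ry":0,"rz":0,"hand":-0.35},{"dx":0,"dy":0,"dz":40,"rx":0,"ry":0,"rz":0,"hand":-0.35},{"dx":0,"dy":0,"dz":15,"rx":0,"ry":0,"rz":0,"hand":-0.35},{"dx":0,"dy":0,"dz":0,"rx":0,"ry":0,"rz":0,"hand":-0.35}]'; python3 to.py 614 298 12 1.65 0
python3 - <<'E'
from h import *
p,d=bot.grab_frame("top"); cv2.imwrite("pics/t2.png",cv2.resize(p[130:330,160:420,::-1],None,fx=3,fy=3,interpolation=cv2.INTER_CUBIC))
E
```

```text
clock: 3.45
position: [0.6134, 0.2971, 0.0603]
tool_rot: [-3.139, 0.001, 1.654]
force: [0.1, -0.3, 1.3]
grip_width: 0.0576
t 3.45 p [613.4 297.1  60.3] F [ 0.1 -0.3  1.3] w 57.6 q [-0.71  0.79  0.28  1.55 -0.26  0.85 -0.25]
z-axis [-0.003 -0.002 -1.   ] x [-0.083  0.997 -0.001] y [ 0.997  0.083 -0.003]
shift [ 0.9  0.8 48.3]
rotvec [-0.003  0.001  0.004]
```

View pics/t2.png

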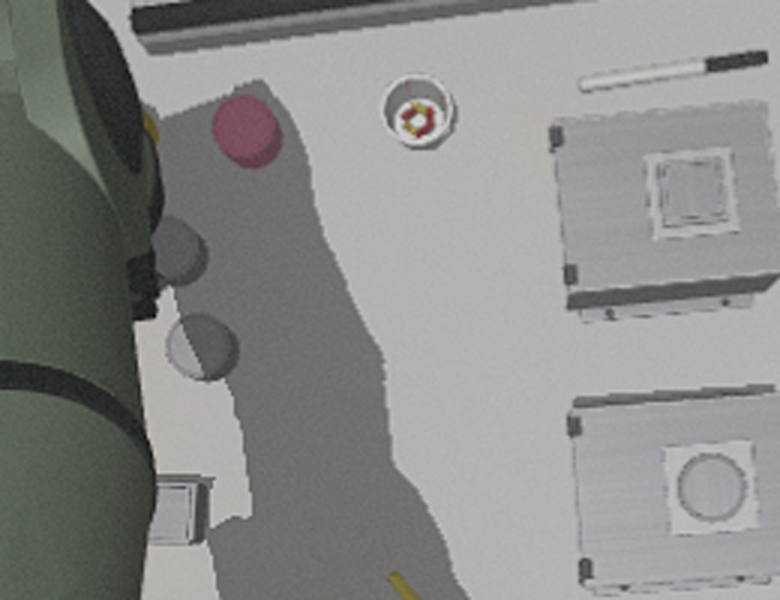

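The crop shows the near finger at (145,290) just below the can's edge. The can top at (178,252) is between the fingers as planned, so I descend.

```bash

python3 -m inch '[{"dx":1,"dy":1,"dz":25,"rx":0,"ry":0,"rz":0,"hand":-0.35},{"dx":0,"dy":0,"dz":22,"rx":0,"ry":0,"rz":0,"hand":-0.35},{"dx":0,"dy":0,"dz":0,"rx":0,"ry":0,"rz":0,"hand":0},{"dx":0,"dy":0,"dz":0,"rx":0,"ry":0,"rz":0,"hand":0.15},{"dx":0,"dy":0,"dz":0,"rx":0,"ry":0,"rz":0,"hand":0.15},{"dx":0,"dy":0,"dz":0,"rx":0,"ry":0,"rz":0,"hand":0.15}]' 20; python3 to.py 614 298 12 1.65 0
```

```text
clock: 4.1
position: [0.616, 0.299, 0.0166]
tool_rot: [3.14, -0.001, 1.654]
force: [0.4, 0.4, 0.3]
grip_width: 0.036
t 4.1 p [616.  299.   16.6] F [0.4 0.4 0.3] w 36.0 q [-0.7   0.84  0.26  1.56 -0.28  0.77 -0.24]
z-axis [ 0.002  0.001 -1.   ] x [-0.083  0.997  0.001] y [0.997 0.083 0.002]
shift [-0.9 -2.1  4.6]
rotvec [ 0.002 -0.001  0.004]
```

```bash

python3 - <<'E'
from h import *
p,d=bot.grab_frame("top"); cv2.imwrite("pics/t3.png",cv2.resize(p[130:330,160:420,::-1],None,fx=3,fy=3,interpolation=cv2.INTER_CUBIC))
p,d=bot.grab_frame("scene"); cv2.imwrite("pics/s3.png",p[:,:,::-1])
print(bot.observe()["clock"])
E
```

```text
4.2
```

View pics/t3.png

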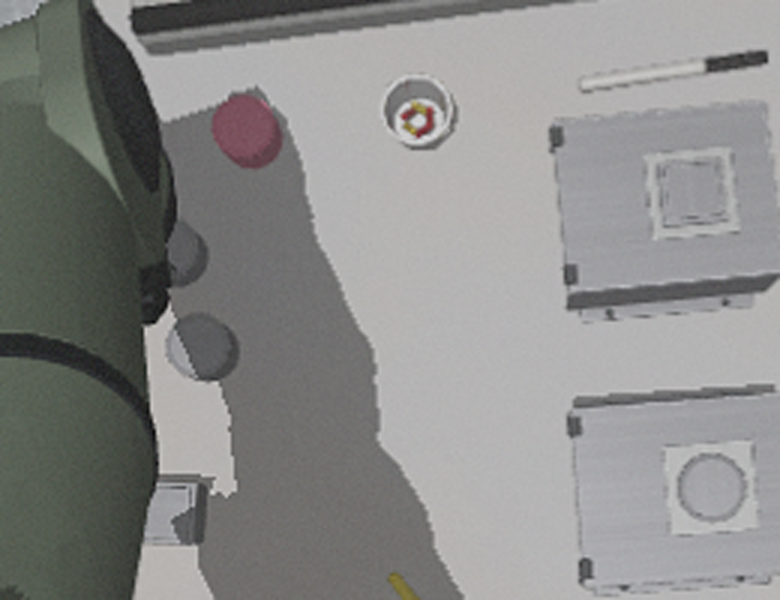

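View pics/s3.png

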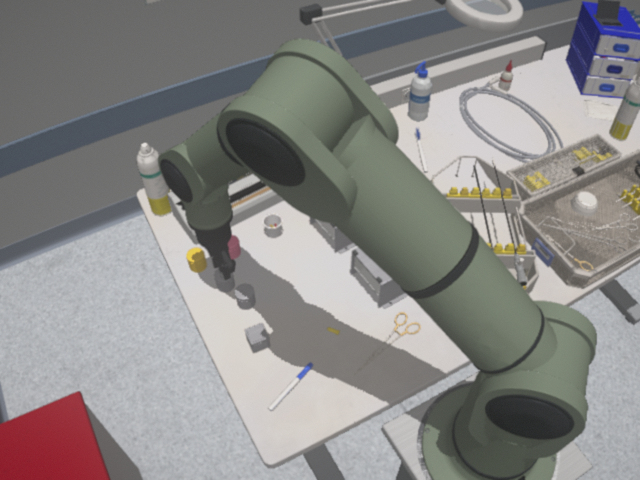

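```bash

python3 - <<'E'
from h import *
for P in((.591,.299,.017),(.591,.299,.06),(.616,.299,.017),(.6143,.298,.045)):
    r,c=pix("top",P); print("top",P,round(r,1),round(c,1),"crop",round((c-160)*3),round((r-130)*3)); print("  scene",np.round(pix("scene",P),1))
p,d=bot.grab_frame("scene"); cv2.imwrite("pics/s4.png",cv2.resize(p[200:360,140:340,::-1],None,fx=4,fy=3.75,interpolation=cv2.INTER_CUBIC))
E
```

```text
top (0.591, 0.299, 0.017) 225.3 217.2 crop 171 286
  scene [287.8 228.3]
top (0.591, 0.299, 0.06) 222.3 212.7 crop 158 277
  scene [276.7 225.8]
top (0.616, 0.299, 0.017) 213.3 217.4 crop 172 250
  scene [280.1 224.1]
top (0.6143, 0.298, 0.045) 212.0 215.0 crop 165 246
  scene [273.2 223.2]
```

View pics/s4.png

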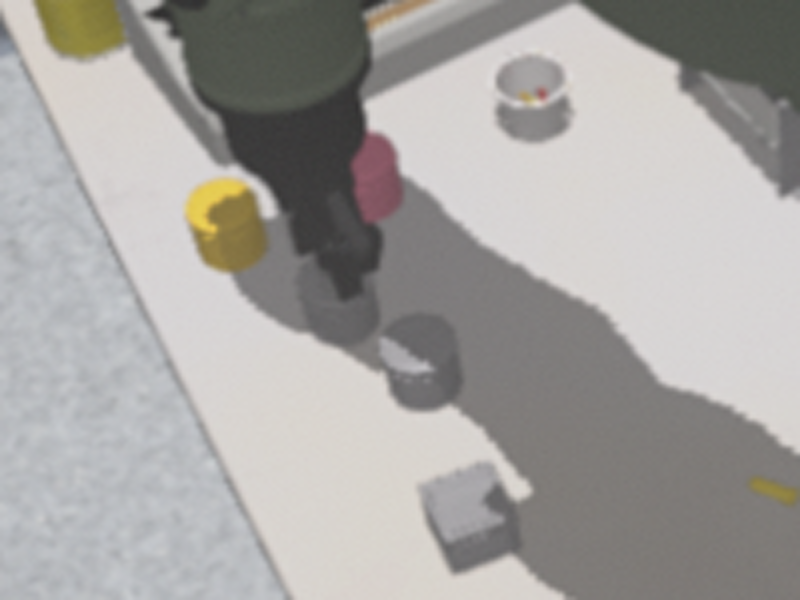

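```bash

python3 - <<'E'
from h import *
p,d=bot.grab_frame("scene"); W=cloud("scene",d)
for r in range(255,300,3): print(r,[ (c,W[r,c].round(3).tolist(),int(p[r,c].mean())) for c in (218,222,226,230)])
E
```

```text
255 [(218, [0.578, 0.308, 0.158], 61), (222, [0.572, 0.301, 0.16], 69), (226, [0.569, 0.294, 0.159], 74), (230, [0.681, 0.257, 0.013], 97)]
258 [(218, [0.588, 0.307, 0.136], 60), (222, [0.597, 0.297, 0.12], 64), (226, [0.564, 0.296, 0.156], 75), (230, [0.591, 0.281, 0.116], 76)]
261 [(218, [0.592, 0.308, 0.122], 64), (222, [0.586, 0.301, 0.124], 60), (226, [0.561, 0.298, 0.151], 75), (230, [0.554, 0.291, 0.154], 72)]
264 [(218, [0.588, 0.31, 0.117], 62), (222, [0.564, 0.307, 0.142], 71), (226, [0.549, 0.302, 0.156], 70), (230, [0.548, 0.294, 0.152], 76)]
267 [(218, [0.593, 0.311, 0.101], 83), (222, [0.588, 0.303, 0.102], 65), (226, [0.547, 0.304, 0.149], 68), (230, [0.551, 0.295, 0.14], 70)]
270 [(218, [0.631, 0.305, 0.042], 101), (222, [0.573, 0.308, 0.112], 62), (226, [0.552, 0.304, 0.133], 61), (230, [0.557, 0.294, 0.121], 62)]
273 [(218, [0.62, 0.308, 0.045], 103), (222, [0.574, 0.309, 0.101], 78), (226, [0.559, 0.304, 0.114], 63), (230, [0.567, 0.294, 0.099], 73)]
276 [(218, [0.613, 0.311, 0.044], 106), (222, [0.593, 0.307, 0.066], 99), (226, [0.58, 0.301, 0.077], 63), (230, [0.
[... 328 characters left out ...]
, 0.318, 0.022], 100), (222, [0.598, 0.31, 0.027], 103), (226, [0.592, 0.302, 0.029], 101), (230, [0.595, 0.293, 0.019], 97)]
288 [(218, [0.61, 0.319, 0.005], 118), (222, [0.597, 0.312, 0.018], 102), (226, [0.597, 0.303, 0.012], 101), (230, [0.593, 0.295, 0.011], 98)]
291 [(218, [0.61, 0.32, -0.006], 207), (222, [0.599, 0.313, 0.004], 132), (226, [0.591, 0.306, 0.009], 105), (230, [nan, nan, nan], 113)]
294 [(218, [0.598, 0.324, 0.001], 211), (222, [0.594, 0.316, -0.001], 211), (226, [0.593, 0.307, -0.004], 173), (230, [0.59, 0.299, -0.006], 123)]
297 [(218, [0.593, 0.327, -0.004], 213), (222, [0.586, 0.319, 0.001], 211), (226, [0.584, 0.311, -0.003], 211), (230, [0.577, 0.303, 0.001], 196)]
```

```bash

python3 -m inch '[{"dx":0,"dy":0,"dz":0,"rx":0,"ry":0,"rz":0,"hand":0.4},{"dx":0,"dy":0,"dz":0,"rx":0,"ry":0,"rz":0,"hand":0.4},{"dx":0,"dy":0,"dz":0,"rx":0,"ry":0,"rz":0,"hand":0.4}]' 20
python3 - <<'E'
from h import *
p,d=bot.grab_frame("scene"); cv2.imwrite("pics/s5.png",cv2.resize(p[220:320,180:280,::-1],None,fx=6,fy=6,interpolation=cv2.INTER_CUBIC))
E
```

```text
clock: 4.6
position: [0.6152, 0.2987, 0.0148]
tool_rot: [-3.142, 0.0, 1.654]
force: [0.0, -0.5, 0.5]
grip_width: 0.0256
```

View pics/s5.png

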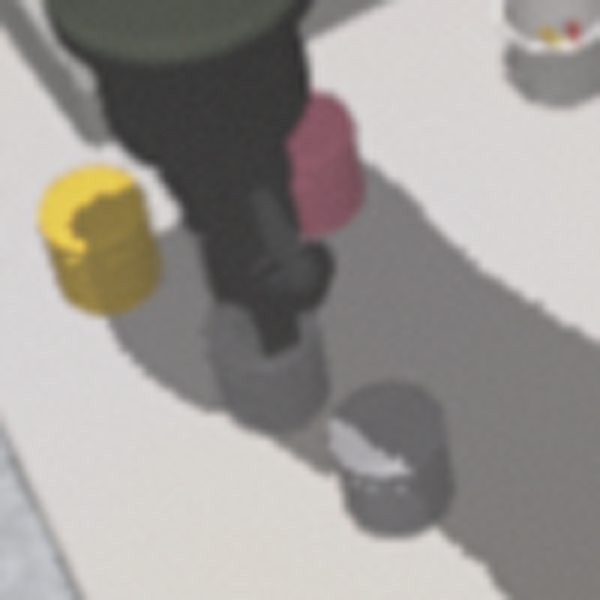

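```bash

python3 -m inch '[{"dx":0,"dy":0,"dz":-40,"rx":0,"ry":0,"rz":0,"hand":0.4},{"dx":0,"dy":0,"dz":-40,"rx":0,"ry":0,"rz":0,"hand":0.4},{"dx":-50,"dy":0,"dz":0,"rx":0,"ry":0,"rz":0,"hand":0.4},{"dx":-50,"dy":0,"dz":0,"rx":0,"ry":0,"rz":0,"hand":0.4},{"dx":0,"dy":0,"dz":0,"rx":0,"ry":0,"rz":0,"hand":0.4}]'
python3 - <<'E'
from h import *
print(bot.observe()["position"],bot.observe()["grip_width"])
p,d=bot.grab_frame("scene"); W=cloud("scene",d); cv2.imwrite("pics/s6.png",cv2.resize(p[180:330,180:380,::-1],None,fx=4,fy=4,interpolation=cv2.INTER_CUBIC))
P=bot.observe()["position"]; print(pix("scene",P))
q,e=bot.grab_frame("top"); V=cloud("top",e); cv2.imwrite("pics/t6.png",cv2.resize(q[130:330,160:420,::-1],None,fx=3,fy=3,interpolation=cv2.INTER_CUBIC)); print(pix("top",P))
for n,A,I in(("s",W,p),("t",V,q)):
    m=(np.abs(A[...,0]-P[0])<.04)&(np.abs(A[...,1]-P[1])<.025)&(A[...,2]>.02)&(A[...,2]<.25)
    z=A[m][:,2]; print(n,m.sum(),np.sort(z)[:12].round(3)); B=A[m][np.argsort(z)[:12]]; print(B.round(3).tolist())
E
```

```text
clock: 5.15
position: [0.6248, 0.1907, 0.0958]
tool_rot: [3.141, 0.004, 1.646]
force: [1.7, 0.4, 0.0]
grip_width: 0.0258
[0.62476847 0.19067078 0.09575502] 0.025811425697591917
(np.float64(239.36288401180462), np.float64(260.3237840477939))
(np.float64(202.35575294545077), np.float64(262.70258492727515))
s 452 [0.131 0.131 0.131 0.132 0.133 0.134 0.135 0.135 0.136 0.136 0.136 0.137]
[[0.605, 0.196, 0.131], [0.64, 0.198, 0.131], [0.637, 0.194, 0.131], [0.608, 0.178, 0.132], [0.635, 0.2, 0.133], [0.603, 0.199, 0.134], [0.607, 0.2, 0.135], [0.635, 0.197, 0.135], [0.634, 0.202, 0.136], [0.636, 0.201, 0.136], [0.637, 0.203, 0.136], [0.635, 0.194, 0.137]]
t 0 []
[]
```

View pics/s6.png

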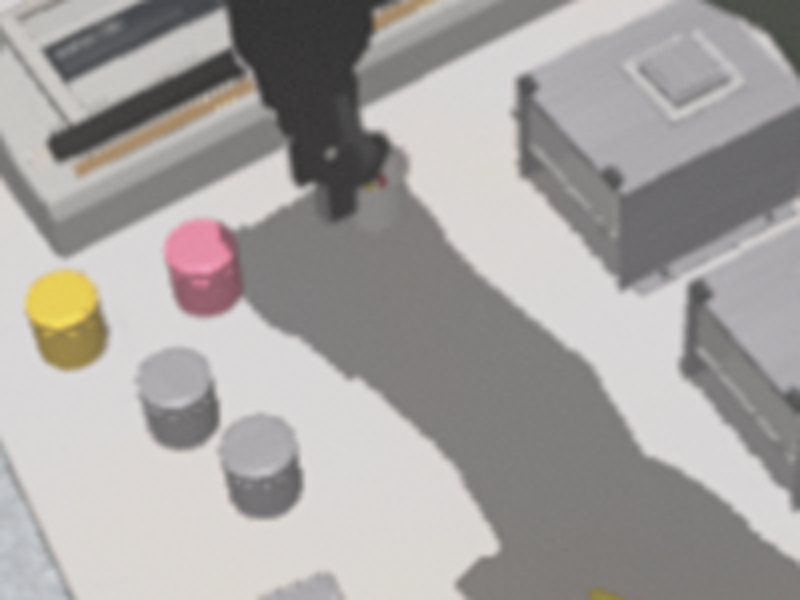

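View pics/t6.png

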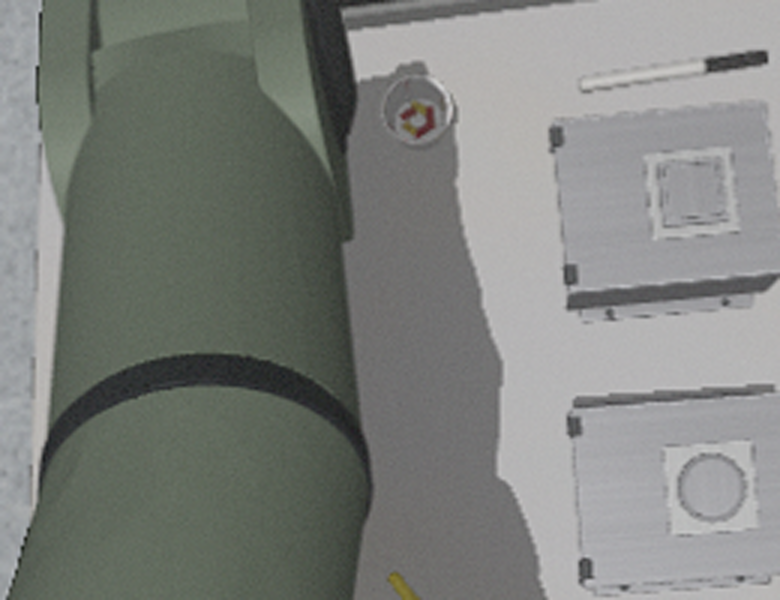

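The scene picture shows the finger ends near px (265,234), about z 0.13 by depth, while the TCP reads 0.096. The fingers had closed above the can, and both steel cans are still where they were. I'll check the height offset by touching the bare table gently.

```bash

python3 -m inch '[{"dx":0,"dy":-10,"dz":40,"rx":0,"ry":0,"rz":0,"hand":0.4},{"dx":0,"dy":-10,"dz":40,"rx":0,"ry":0,"rz":0,"hand":0.4},{"dx":0,"dy":0,"dz":0,"rx":0,"ry":0,"rz":0,"hand":0.4}]'
python3 -m inch '[{"dx":0,"dy":0,"dz":6,"rx":0,"ry":0,"rz":0,"hand":0.4},{"dx":0,"dy":0,"dz":5,"rx":0,"ry":0,"rz":0,"hand":0.4},{"dx":0,"dy":0,"dz":0,"rx":0,"ry":0,"rz":0,"hand":0.4}]'
python3 to.py 600 190 0
python3 - <<'E'
from h import *
print(bot.observe()["position"],bot.observe()["grip_width"])
p,d=bot.grab_frame("scene"); W=cloud("scene",d); cv2.imwrite("pics/s7.png",cv2.resize(p[180:330,180:380,::-1],None,fx=4,fy=4,interpolation=cv2.INTER_CUBIC))
E
```

```text
clock: 5.55
position: [0.5993, 0.1981, 0.0105]
tool_rot: [-3.134, 0.001, 1.656]
force: [-0.8, -0.2, -0.9]
grip_width: 0.0256
clock: 5.85
position: [0.6044, 0.1978, 0.0047]
tool_rot: [3.14, -0.0, 1.654]
force: [-0.5, 0.4, 0.6]
grip_width: 0.0252
t 5.85 p [604.4 197.8   4.7] F [-0.5  0.4  0.6] w 25.2 q [-0.57  0.8   0.24  1.7  -0.28  0.67 -0.09]
z-axis [ 0.001  0.001 -1.   ] x [-0.083  0.997  0.   ] y [0.997 0.083 0.001]
shift [-7.4 -5.   4.7]
[0.60435932 0.19783179 0.00467271] 0.025190124969740952
```

View pics/s7.png

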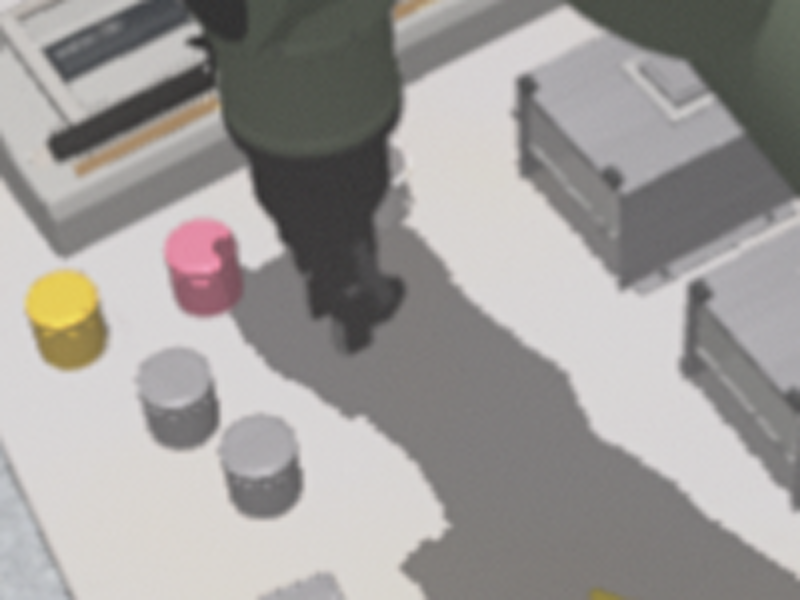

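```bash

python3 -m inch '[{"dx":0,"dy":0,"dz":6,"rx":0,"ry":0,"rz":0,"hand":0.4},{"dx":0,"dy":0,"dz":6,"rx":0,"ry":0,"rz":0,"hand":0.4},{"dx":0,"dy":0,"dz":0,"rx":0,"ry":0,"rz":0,"hand":0.4}]'
python3 -m inch '[{"dx":0,"dy":0,"dz":5,"rx":0,"ry":0,"rz":0,"hand":0.4},{"dx":0,"dy":0,"dz":0,"rx":0,"ry":0,"rz":0,"hand":0.4}]'
```

```text
clock: 6.2
position: [0.6031, 0.1973, -0.0089]
tool_rot: [-3.141, 0.0, 1.654]
force: [0.3, 0.5, 0.4]
grip_width: 0.0256
clock: 6.4
position: [0.6032, 0.1973, -0.0137]
tool_rot: [-3.141, 0.0, 1.654]
force: [-0.1, 0.1, -0.4]
grip_width: 0.0254
```

Confirmed: the reported z is biased low, with no contact at −14 mm. I continue gently.

```bash

python3 -m inch '[{"dx":0,"dy":0,"dz":5,"rx":0,"ry":0,"rz":0,"hand":0.4},{"dx":0,"dy":0,"dz":0,"rx":0,"ry":0,"rz":0,"hand":0.4}]'
python3 -m inch '[{"dx":0,"dy":0,"dz":3,"rx":0,"ry":0,"rz":0,"hand":0.4},{"dx":0,"dy":0,"dz":0,"rx":0,"ry":0,"rz":0,"hand":0.4}]'
python3 -m inch '[{"dx":0,"dy":0,"dz":3,"rx":0,"ry":0,"rz":0,"hand":0.4},{"dx":0,"dy":0,"dz":0,"rx":0,"ry":0,"rz":0,"hand":0.4}]'
python3 - <<'E'
from h import *
P=bot.observe()["position"]
p,d=bot.grab_frame("scene"); W=cloud("scene",d); cv2.imwrite("pics/s8.png",cv2.resize(p[180:330,180:380,::-1],None,fx=4,fy=4,interpolation=cv2.INTER_CUBIC))
m=(np.abs(W[...,0]-P[0])<.06)&(np.abs(W[...,1]-P[1])<.04)&(W[...,2]<.25)&(p.mean(-1)<85)
B=W[m]; B=B[np.argsort(B[:,2])[:15]]; print(B.round(3).tolist())
E
```

```text
clock: 6.6
position: [0.6033, 0.1973, -0.0187]
tool_rot: [-3.141, 0.0, 1.654]
force: [-0.7, 0.9, 0.2]
grip_width: 0.0255
clock: 6.8
position: [0.6034, 0.1973, -0.0214]
tool_rot: [-3.141, 0.0, 1.654]
force: [-1.3, -0.4, -0.5]
grip_width: 0.0256
clock: 7.0
position: [0.6033, 0.1973, -0.0244]
tool_rot: [-3.141, 0.0, 1.654]
force: [0.4, 0.2, -0.3]
grip_width: 0.0256
[[0.632, 0.175, -0.002], [0.628, 0.182, 0.003], [0.616, 0.2, 0.009], [0.616, 0.205, 0.012], [0.616, 0.2, 0.013], [0.616, 0.202, 0.014], [0.581, 0.203, 0.015], [0.616, 0.199, 0.016], [0.611, 0.204, 0.016], [0.615, 0.205, 0.017], [0.583, 0.202, 0.017], [0.613, 0.208, 0.017], [0.617, 0.198, 0.018], [0.615, 0.207, 0.018], [0.615, 0.202, 0.019]]
```

View pics/s8.png

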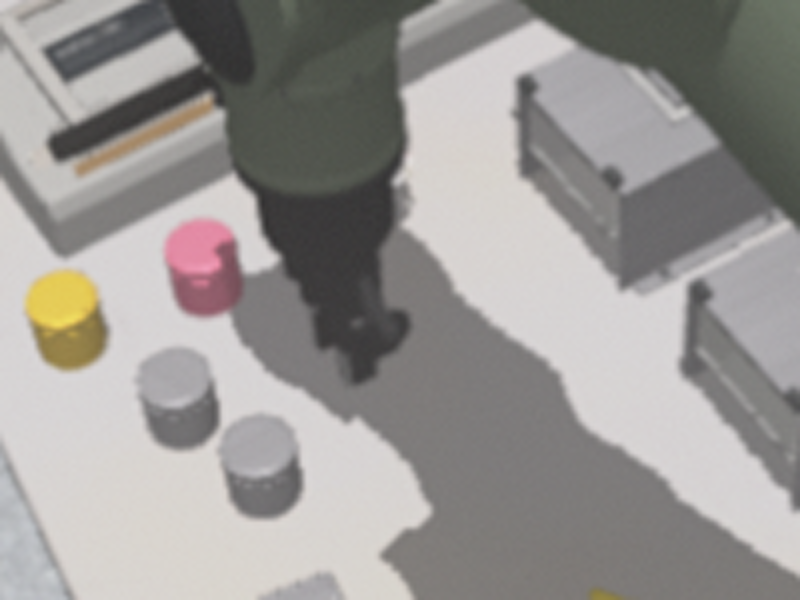

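```bash

python3 -m inch '[{"dx":0,"dy":0,"dz":-40,"rx":0,"ry":0,"rz":0,"hand":-0.3},{"dx":0,"dy":0,"dz":-40,"rx":0,"ry":0,"rz":0,"hand":-0.4},{"dx":40,"dy":8,"dz":0,"rx":0,"ry":0,"rz":0,"hand":-0.4},{"dx":35,"dy":8,"dz":0,"rx":0,"ry":0,"rz":0,"hand":-0.4},{"dx":20,"dy":5,"dz":0,"rx":0,"ry":0,"rz":0,"hand":-0.4},{"dx":0,"dy":0,"dz":0,"rx":0,"ry":0,"rz":0,"hand":-0.4}]'; python3 to.py 614 296 -20 1.65 0
```

```text
clock: 7.65
position: [0.616, 0.2977, 0.0557]
tool_rot: [3.142, -0.002, 1.658]
force: [-0.6, -0.6, 0.0]
grip_width: 0.0599
t 7.65 p [616.  297.7  55.7] F [-0.6 -0.6  0. ] w 59.9 q [-0.71  0.79  0.28  1.55 -0.27  0.84 -0.24]
z-axis [-0.     0.002 -1.   ] x [-0.087  0.996  0.002] y [0.996 0.087 0.   ]
shift [-1.7 -2.1 75.7]
rotvec [ 0.    -0.002  0.008]
```

```bash

python3 -m inch '[{"dx":-2,"dy":-2,"dz":30,"rx":0,"ry":0,"rz":0,"hand":-0.4},{"dx":0,"dy":0,"dz":10,"rx":0,"ry":0,"rz":0,"hand":-0.4},{"dx":0,"dy":0,"dz":0,"rx":0,"ry":0,"rz":0,"hand":-0.4}]'
python3 -m inch '[{"dx":0,"dy":0,"dz":12,"rx":0,"ry":0,"rz":0,"hand":-0.4},{"dx":0,"dy":0,"dz":0,"rx":0,"ry":0,"rz":0,"hand":-0.4}]'
python3 - <<'E'
from h import *
p,d=bot.grab_frame("scene"); cv2.imwrite("pics/s9.png",cv2.resize(p[220:320,180:280,::-1],None,fx=6,fy=6,interpolation=cv2.INTER_CUBIC))
E
```

```text
clock: 7.95
position: [0.6139, 0.2904, 0.0145]
tool_rot: [-3.139, 0.001, 1.653]
force: [-0.2, -0.2, 0.3]
grip_width: 0.0601
clock: 8.15
position: [0.6145, 0.2913, 0.0032]
tool_rot: [-3.141, 0.0, 1.654]
force: [0.2, -0.4, 0.3]
grip_width: 0.0597
```

View pics/s9.png

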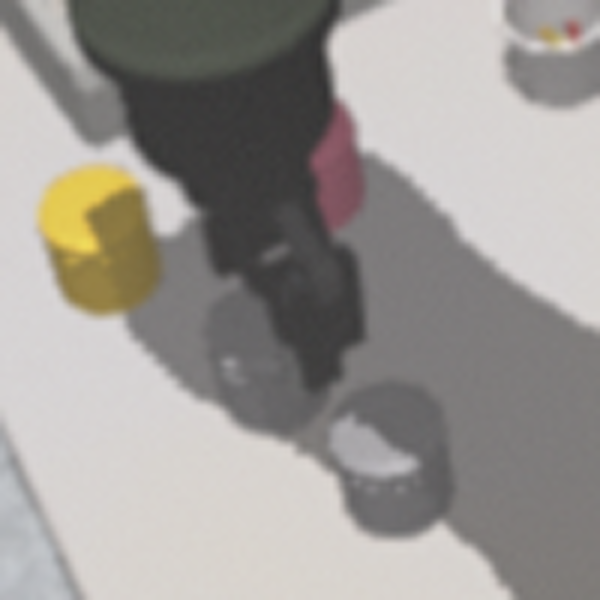

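```bash

python3 -m inch '[{"dx":9,"dy":1,"dz":0,"rx":0,"ry":0,"rz":0,"hand":-0.4},{"dx":0,"dy":0,"dz":10,"rx":0,"ry":0,"rz":0,"hand":-0.4},{"dx":0,"dy":0,"dz":8,"rx":0,"ry":0,"rz":0,"hand":-0.4},{"dx":0,"dy":0,"dz":0,"rx":0,"ry":0,"rz":0,"hand":-0.4}]'; python3 to.py 614 298 -20
python3 - <<'E'
from h import *
p,d=bot.grab_frame("scene"); cv2.imwrite("pics/s10.png",cv2.resize(p[220:320,180:280,::-1],None,fx=6,fy=6,interpolation=cv2.INTER_CUBIC))
E
```

```text
clock: 8.6
position: [0.6141, 0.3003, -0.0157]
tool_rot: [-3.14, 0.001, 1.654]
force: [-0.3, -0.6, -0.8]
grip_width: 0.0599
t 8.6 p [614.1 300.3 -15.7] F [-0.3 -0.6 -0.8] w 59.9 q [-0.7   0.89  0.25  1.56 -0.3   0.73 -0.23]
z-axis [-0.002 -0.001 -1.   ] x [-0.083  0.997 -0.001] y [ 0.997  0.083 -0.002]
shift [-2.3 -0.3  4.3]
```

View pics/s10.png

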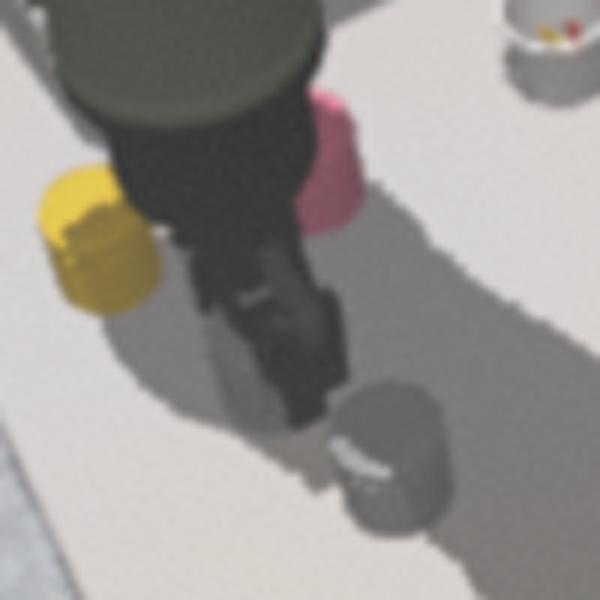

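```bash

python3 -m inch '[{"dx":1,"dy":0,"dz":3,"rx":0,"ry":0,"rz":0,"hand":0},{"dx":0,"dy":0,"dz":0,"rx":0,"ry":0,"rz":0,"hand":0.1},{"dx":0,"dy":0,"dz":0,"rx":0,"ry":0,"rz":0,"hand":0.15},{"dx":0,"dy":0,"dz":0,"rx":0,"ry":0,"rz":0,"hand":0.15},{"dx":0,"dy":0,"dz":0,"rx":0,"ry":0,"rz":0,"hand":0.15}]' 20; python3 to.py 614 298 -20
```

```text
clock: 9.15
position: [0.6148, 0.3017, -0.0171]
tool_rot: [-3.141, 0.0, 1.654]
force: [0.5, -0.1, -2.2]
grip_width: 0.0434
t 9.15 p [614.8 301.7 -17.1] F [ 0.5 -0.1 -2.2] w 43.4 q [-0.7   0.89  0.25  1.56 -0.3   0.73 -0.23]
z-axis [-0. -0. -1.] x [-0.083  0.997 -0.   ] y [ 0.997  0.083 -0.   ]
shift [-3.6 -1.1  2.9]
```

```bash

python3 -m inch '[{"dx":-12,"dy":0,"dz":0,"rx":0,"ry":0,"rz":0,"hand":0.15},{"dx":-20,"dy":1,"dz":0,"rx":0,"ry":0,"rz":0,"hand":0.15},{"dx":-20,"dy":1,"dz":0,"rx":0,"ry":0,"rz":0,"hand":0.15},{"dx":-20,"dy":1,"dz":0,"rx":0,"ry":0,"rz":0,"hand":0.15},{"dx":-20,"dy":0,"dz":0,"rx":0,"ry":0,"rz":0,"hand":0.15},{"dx":-20,"dy":0,"dz":0,"rx":0,"ry":0,"rz":0,"hand":0.15},{"dx":-15,"dy":0,"dz":0,"rx":0,"ry":0,"rz":0,"hand":0.15},{"dx":0,"dy":0,"dz":0,"rx":0,"ry":0,"rz":0,"hand":0.15}]'; python3 to.py 437 140 -18 1.65 0
```

```text
clock: 9.95
position: [0.629, 0.1717, -0.0169]
tool_rot: [3.142, 0.001, 1.65]
force: [-0.1, -1.1, -2.6]
grip_width: 0.0435
t 9.95 p [629.  171.7 -16.9] F [-0.1 -1.1 -2.6] w 43.5 q [-0.51  0.85  0.23  1.66 -0.28  0.67 -0.05]
z-axis [ 0.    -0.001 -1.   ] x [-0.079  0.997 -0.001] y [0.997 0.079 0.   ]
shift [ -16.3 -193.9    1.1]
rotvec [0.    0.001 0.   ]
```

```bash

python3 -m inch '[{"dx":0,"dy":-12,"dz":0,"rx":0,"ry":0,"rz":0,"hand":0.15},{"dx":-3,"dy":-25,"dz":0,"rx":0,"ry":0,"rz":0,"hand":0.15},{"dx":-3,"dy":-25,"dz":0,"rx":0,"ry":0,"rz":0,"hand":0.15},{"dx":-3,"dy":-25,"dz":0,"rx":0,"ry":0,"rz":0,"hand":0.15},{"dx":-2,"dy":-25,"dz":0,"rx":0,"ry":0,"rz":0,"hand":0.15},{"dx":-2,"dy":-25,"dz":0,"rx":0,"ry":0,"rz":0,"hand":0.15},{"dx":-2,"dy":-25,"dz":0,"rx":0,"ry":0,"rz":0,"hand":0.15},{"dx":0,"dy":-20,"dz":0,"rx":0,"ry":0,"rz":0,"hand":0.15},{"dx":0,"dy":-12,"dz":0,"rx":0,"ry":0,"rz":0,"hand":0.15},{"dx":0,"dy":0,"dz":0,"rx":0,"ry":0,"rz":0,"hand":0.15}]'; python3 to.py 439 95 -18 1.65 0
python3 - <<'E'
from h import *
p,d=bot.grab_frame("scene"); cv2.imwrite("pics/s11.png",cv2.resize(p[180:380,200:460,::-1],None,fx=3,fy=3,interpolation=cv2.INTER_CUBIC))
q,e=bot.grab_frame("top"); cv2.imwrite("pics/t11.png",cv2.resize(q[130:330,160:420,::-1],None,fx=3,fy=3,interpolation=cv2.INTER_CUBIC))
E
```

```text
clock: 10.95
position: [0.4355, 0.1447, -0.017]
tool_rot: [-3.141, -0.0, 1.655]
force: [-0.4, -0.3, -2.6]
grip_width: 0.0434
t 10.95 p [435.5 144.7 -17. ] F [-0.4 -0.3 -2.6] w 43.4 q [-0.58  0.66  0.17  2.17 -0.32  0.33 -0.05]
z-axis [-0.001  0.    -1.   ] x [-0.084  0.996  0.   ] y [ 0.996  0.084 -0.001]
shift [-49.8  -0.6   1. ]
rotvec [-0.001 -0.     0.005]
```

View pics/s11.png

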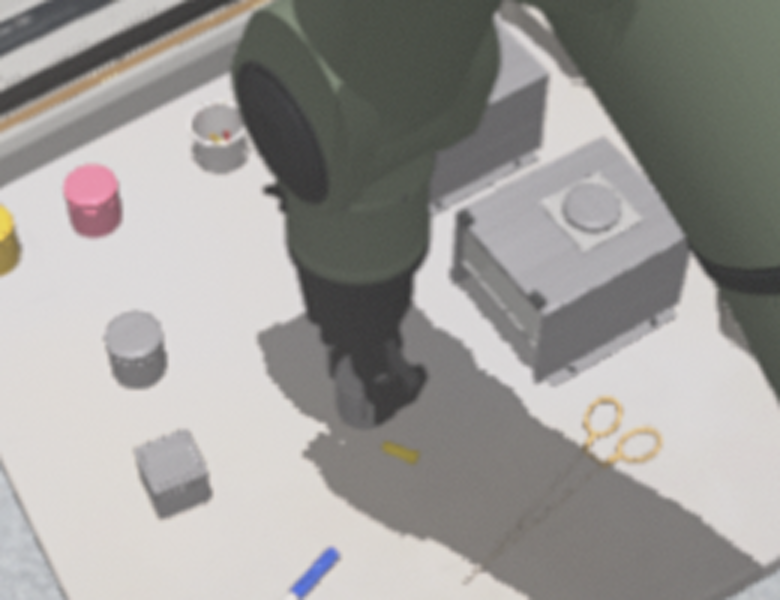

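View pics/t11.png

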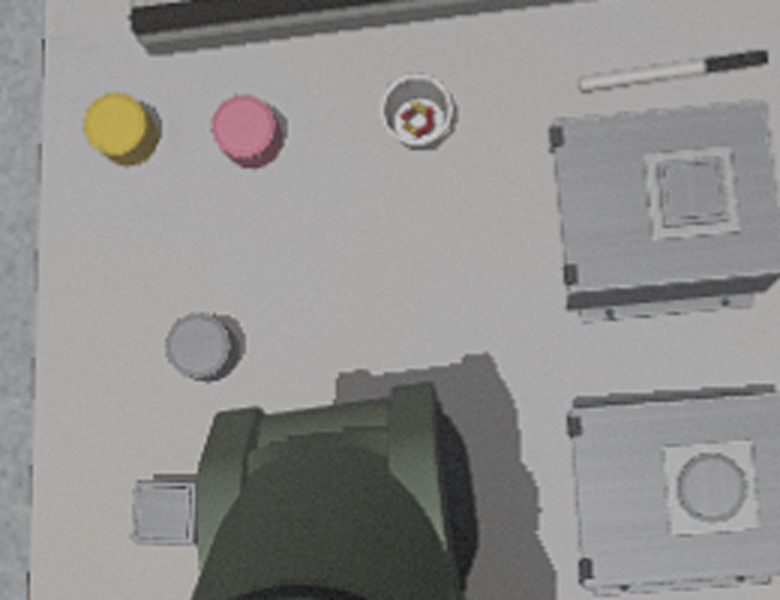

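```bash

python3 -m inch '[{"dx":-12,"dy":0,"dz":0,"rx":0,"ry":0,"rz":0,"hand":0.15},{"dx":-20,"dy":0,"dz":0,"rx":0,"ry":0,"rz":0,"hand":0.15},{"dx":-15,"dy":0,"dz":0,"rx":0,"ry":0,"rz":0,"hand":0.15},{"dx":-7,"dy":0,"dz":0,"rx":0,"ry":0,"rz":0,"hand":0.15},{"dx":0,"dy":0,"dz":0,"rx":0,"ry":0,"rz":0,"hand":0.15},{"dx":0,"dy":0,"dz":0,"rx":0,"ry":0,"rz":0,"hand":-0.3},{"dx":0,"dy":0,"dz":0,"rx":0,"ry":0,"rz":0,"hand":-0.3},{"dx":0,"dy":0,"dz":0,"rx":0,"ry":0,"rz":0,"hand":-0.3}]'; python3 to.py 439 95 -18 1.65 0
```

```text
clock: 11.85
position: [0.4409, 0.0912, -0.0171]
tool_rot: [3.141, -0.0, 1.655]
force: [0.1, -0.2, -0.4]
grip_width: 0.0556
t 11.85 p [440.9  91.2 -17.1] F [ 0.1 -0.2 -0.4] w 55.6 q [-0.45  0.65  0.15  2.19 -0.3   0.32  0.04]
z-axis [ 0.  0. -1.] x [-0.084  0.996  0.   ] y [0.996 0.084 0.   ]
shift [ 3.9 -1.6  0.9]
rotvec [ 0.    -0.     0.005]
```

```bash

python3 -m inch '[{"dx":20,"dy":0,"dz":0,"rx":0,"ry":0,"rz":0,"hand":-0.3},{"dx":25,"dy":0,"dz":0,"rx":0,"ry":0,"rz":0,"hand":-0.3},{"dx":20,"dy":0,"dz":0,"rx":0,"ry":0,"rz":0,"hand":-0.3},{"dx":0,"dy":0,"dz":-30,"rx":0,"ry":0,"rz":0,"hand":0.4},{"dx":0,"dy":0,"dz":-30,"rx":0,"ry":0,"rz":0,"hand":0.4},{"dx":0,"dy":0,"dz":0,"rx":0,"ry":-0.14,"rz":0,"hand":0.4},{"dx":0,"dy":0,"dz":0,"rx":0,"ry":-0.14,"rz":0,"hand":0.4},{"dx":0,"dy":0,"dz":0,"rx":0,"ry":-0.14,"rz":0,"hand":0.4},{"dx":0,"dy":0,"dz":0,"rx":0,"ry":0,"rz":0,"hand":0.4}]'; python3 to.py 439 140 20 1.65 -0.9
python3 - <<'E'
from h import *
p,d=bot.grab_frame("scene"); cv2.imwrite("pics/s12.png",p[:,:,::-1])
q,e=bot.grab_frame("top"); cv2.imwrite("pics/t12.png",cv2.resize(q[130:330,160:420,::-1],None,fx=3,fy=3,interpolation=cv2.INTER_CUBIC))
E
```

```text
clock: 12.75
position: [0.4324, 0.1608, 0.0389]
tool_rot: [-3.13, 0.327, 1.669]
force: [-0.7, 0.7, -0.6]
grip_width: 0.0254
t 12.75 p [432.4 160.8  38.9] F [-0.7  0.7 -0.6] w 25.4 q [-1.08  0.7   0.53  2.06 -0.09  0.64 -0.45]
z-axis [ 0.02  -0.321 -0.947] x [-0.093  0.942 -0.322] y [ 0.995  0.094 -0.011]
shift [-14.1   4.8  24.7]
rotvec [ 0.    -0.572  0.019]
```

View pics/s12.png

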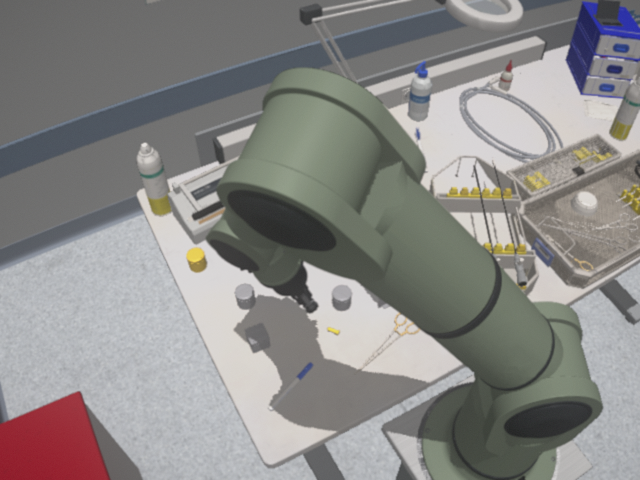

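View pics/t12.png

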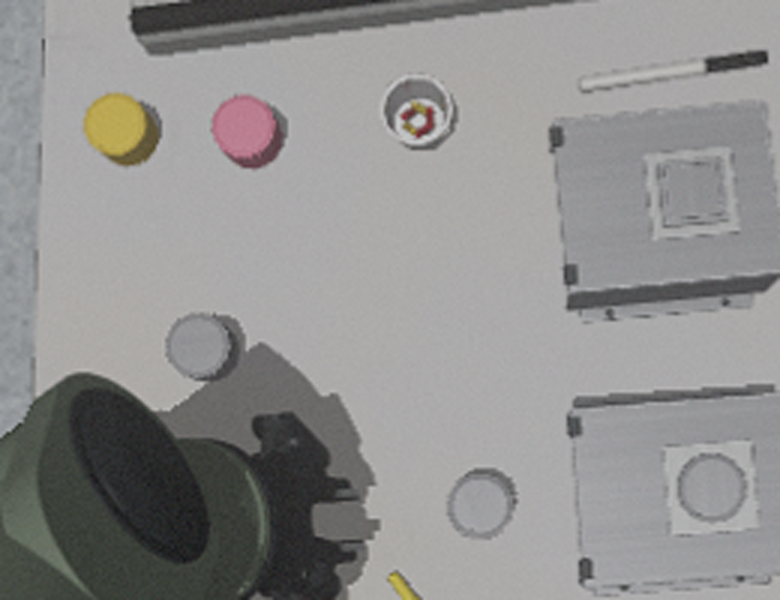

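```bash
cat > tips.py <<'E'
from h import *
import sys
s=bot.observe(); P=np.array(s["position"]); M=R.from_euler('xyz',s["tool_rot"]).as_matrix()
for n in ("top","scene"):
    p,d=bot.grab_frame(n); A=cloud(n,d).reshape(-1,3); I=p.reshape(-1,3)
    L=(A-P)@M  # tool coordinates
    m=(np.abs(L[:,0])<.025)&(np.abs(L[:,1])<.05)&(L[:,2]>-.12)&(L[:,2]<.02)&(I.max(1)<75)
    B=L[m]
    if len(B)<10: print(n,"few",len(B)); continue
    z=np.percentile(B[:,2],97); T=B[B[:,2]>z-.012]
    print(n,len(B),"tip z(tool)",z.round(4),"x",T[:,0].mean().round(4),"y",T[:,1].min().round(4),T[:,1].max().round(4))
    T=A[m][B[:,2]>z-.012]; print("   world tip",T.mean(0).round(4),"lowest",T[:,2].min().round(4),"ymin",T[:,1].min().round(4))
E
python3 tips.py; python3 - <<'E'
from h import *
p,d=bot.grab_frame("top"); W=cloud("top",d)
P=W[275:325,300:340].reshape(-1,3); P=P[(P[:,2]>.037)&(P[:,2]<.06)]; print(len(P),cv2.minAreaRect(P[:,:2].astype(np.float32)))
E
```

```text
top 492 tip z(tool) -0.0488 x -0.0065 y -0.0261 0.0254
   world tip [0.4334 0.1668 0.0899] lowest 0.0803 ymin 0.1612
scene 48 tip z(tool) -0.0854 x 0.0031 y -0.0279 -0.0183
   world tip [0.4074 0.1862 0.1248] lowest 0.1184 ymin 0.1745
378 ((0.44016873836517334, 0.08702482283115387), (0.041544053703546524, 0.04174371063709259), 0.15083013474941254)
```

```bash
cat > tt.py <<'E'
# args: true tip x y z (mm), yaw, tilt ; offset 36mm along tool z between real tip and reported TCP
import sys
from h import *
OFF=.036
s=bot.observe();M=R.from_euler('xyz',s["tool_rot"]).as_matrix(); P=np.array(s["position"])
tip=P-OFF*M[:,2]
print("t",round(s["clock"],2),"tip",(tip*1000).round(1),"F",np.array(s["force"]).round(1),"w",round(s["grip_width"]*1000,1),"tilt",round(float(np.arccos(-M[2,2])),3),"q",np.array(s["qpos"]).round(2))
if len(sys.argv)>3:
    T=np.array([float(a) for a in sys.argv[1:4]])/1000
    if len(sys.argv)>5:
        yaw,t=map(float,sys.argv[4:6])
        N=R.from_euler('z',yaw).as_matrix()@R.from_euler('x',np.pi).as_matrix()@R.from_euler('y',t).as_matrix()
        print("TCP shift (start axes)",(M.T@(T+OFF*N[:,2]-P)*1000).round(1),"rotvec",R.from_matrix(M.T@N).as_rotvec().round(3))
    else: print("shift",(M.T@(T-tip)*1000).round(1))
E
python3 tt.py 439 140 20 1.65 -0.75
```

```text
t 13.0 tip [433.  165.7  74.4] F [ 0.5 -0.5  0.3] w 25.7 tilt 0.322 q [-1.06  0.69  0.53  2.06 -0.09  0.64 -0.44]
TCP shift (start axes) [-22.5   4.7  56.5] rotvec [-0.008 -0.428  0.007]
```

```bash

python3 -m inch '[{"dx":0,"dy":0,"dz":0,"rx":0,"ry":-0.11,"rz":0,"hand":0.4},{"dx":0,"dy":0,"dz":0,"rx":0,"ry":-0.11,"rz":0,"hand":0.4},{"dx":0,"dy":0,"dz":0,"rx":0,"ry":-0.11,"rz":0,"hand":0.4},{"dx":0,"dy":0,"dz":0,"rx":0,"ry":-0.11,"rz":0,"hand":0.4},{"dx":0,"dy":0,"dz":0,"rx":0,"ry":0,"rz":0,"hand":0.4}]'; python3 tt.py 439 140 20 1.65 -0.75
```

```text
clock: 13.5
position: [0.433, 0.1561, 0.038]
tool_rot: [-3.124, 0.767, 1.668]
force: [-0.6, 0.4, -0.3]
grip_width: 0.0258
t 13.5 tip [431.2 181.   63.9] F [-0.6  0.4 -0.3] w 25.8 tilt 0.767 q [-1.32  0.99  0.67  1.87  0.03  0.94 -0.68]
TCP shift (start axes) [ 1.1  5.  60.4] rotvec [-0.005  0.017  0.013]
```

```bash

python3 -m inch '[{"dx":0,"dy":2,"dz":20,"rx":0,"ry":0,"rz":0,"hand":0.4},{"dx":0,"dy":2,"dz":20,"rx":0,"ry":0,"rz":0,"hand":0.4},{"dx":0,"dy":1,"dz":18,"rx":0,"ry":0,"rz":0.01,"hand":0.4},{"dx":0,"dy":0,"dz":0,"rx":0,"ry":0,"rz":0,"hand":0.4}]'; python3 tt.py 439 125 20 1.65 -0.75
python3 - <<'E'
from h import *
p,d=bot.grab_frame("scene"); cv2.imwrite("pics/s13.png",cv2.resize(p[180:380,200:460,::-1],None,fx=3,fy=3,interpolation=cv2.INTER_CUBIC))
q,e=bot.grab_frame("top"); cv2.imwrite("pics/t13.png",cv2.resize(q[200:350,160:420,::-1],None,fx=3,fy=3,interpolation=cv2.INTER_CUBIC))
E
python3 tips.py
```

```text
clock: 13.9
position: [0.441, 0.1125, -0.0022]
tool_rot: [-3.135, 0.762, 1.645]
force: [-0.2, 0.4, 0.5]
grip_width: 0.0258
t 13.9 tip [439.4 137.4  23.9] F [-0.2  0.4  0.5] w 25.8 tilt 0.762 q [-1.26  1.05  0.66  1.93  0.02  0.8  -0.68]
TCP shift (start axes) [-5.8 -0.9 11.3] rotvec [-0.009  0.012 -0.003]
top 686 tip z(tool) -0.051 x -0.0071 y -0.0262 0.0242
   world tip [0.4394 0.1463 0.0419] lowest 0.0338 ymin 0.1358
scene few 0
```

View pics/s13.png

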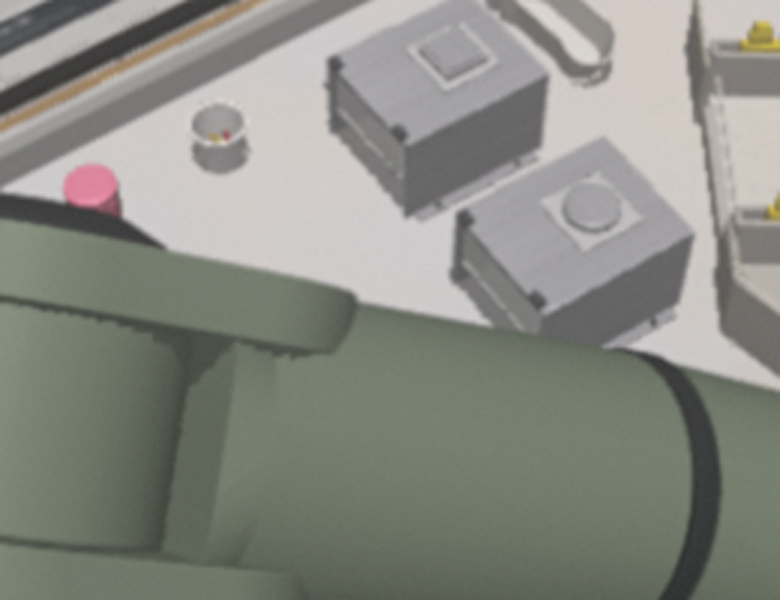

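View pics/t13.png

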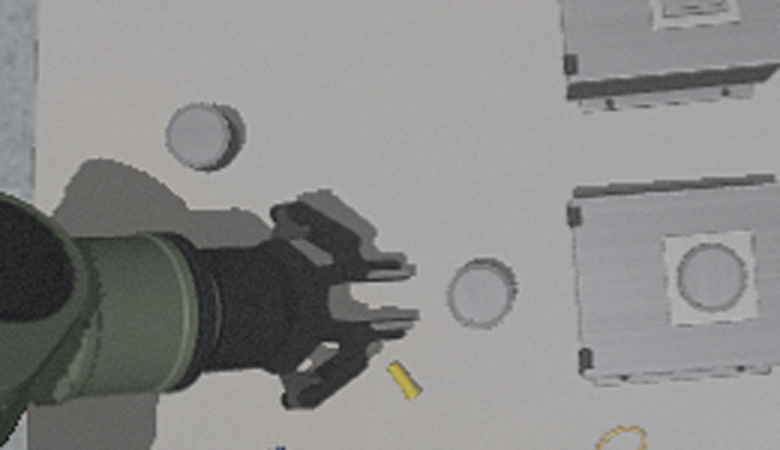

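```bash

python3 -m inch '[{"dx":-7,"dy":0,"dz":10,"rx":0,"ry":0,"rz":0,"hand":0.4},{"dx":-7,"dy":0,"dz":8,"rx":0,"ry":0,"rz":0,"hand":0.4},{"dx":-7,"dy":0,"dz":7,"rx":0,"ry":0,"rz":0,"hand":0.4},{"dx":-7,"dy":0,"dz":7,"rx":0,"ry":0,"rz":0,"hand":0.4},{"dx":-11,"dy":0,"dz":10,"rx":0,"ry":0,"rz":0,"hand":0.4},{"dx":-11,"dy":0,"dz":10,"rx":0,"ry":0,"rz":0,"hand":0.4},{"dx":-7,"dy":0,"dz":7,"rx":0,"ry":0,"rz":0,"hand":0.4},{"dx":0,"dy":0,"dz":0,"rx":0,"ry":0,"rz":0,"hand":0.4}]'; python3 tt.py 441 60 20 1.65 -1.1
python3 - <<'E'
from h import *
q,e=bot.grab_frame("top"); cv2.imwrite("pics/t14.png",cv2.resize(q[200:350,180:440,::-1],None,fx=3,fy=3,interpolation=cv2.INTER_CUBIC))
E
```

```text
clock: 14.9
position: [0.4472, 0.0319, -0.0049]
tool_rot: [-3.136, 0.764, 1.648]
force: [-0.5, 0.1, 0.1]
grip_width: 0.0256
t 14.9 tip [445.5  56.8  21.1] F [-0.5  0.1  0.1] w 25.6 tilt 0.764 q [-1.17  1.05  0.68  2.04  0.07  0.64 -0.63]
TCP shift (start axes) [-8.6 -4.  -3.7] rotvec [-0.007 -0.336 -0.   ]
```

View pics/t14.png

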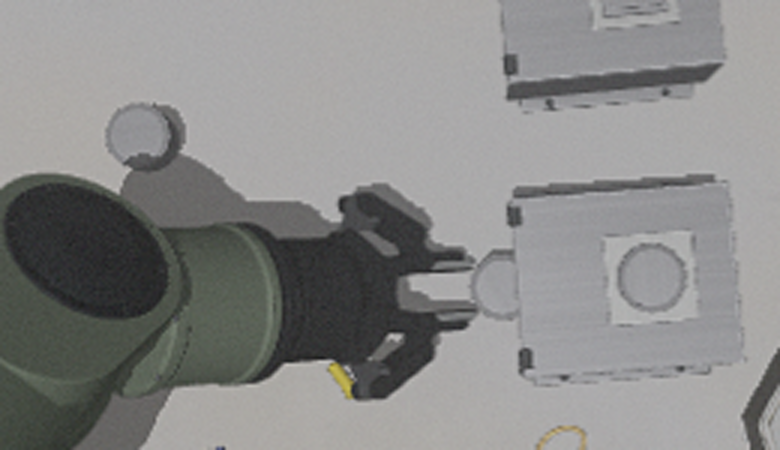

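```bash

python3 -m inch '[{"dx":-3,"dy":-1,"dz":-1,"rx":0,"ry":-0.112,"rz":0,"hand":0.4},{"dx":-3,"dy":-1,"dz":-1,"rx":0,"ry":-0.112,"rz":0,"hand":0.4},{"dx":-3,"dy":-1,"dz":-1,"rx":0,"ry":-0.112,"rz":0,"hand":0.4},{"dx":0,"dy":0,"dz":0,"rx":0,"ry":0,"rz":0,"hand":0.4}]'; python3 tt.py 446 -15 20 1.65 -1.1
```

```text
clock: 15.35
position: [0.4446, 0.0317, 0.0013]
tool_rot: [-3.128, 1.103, 1.664]
force: [0.2, -0.3, 0.6]
grip_width: 0.0254
t 15.35 tip [442.1  63.8  17.5] F [ 0.2 -0.3  0.6] w 25.4 tilt 1.103 q [-1.31  1.3   0.74  1.91  0.1   0.88 -0.76]
TCP shift (start axes) [-37.6  -2.4  69.3] rotvec [-0.002  0.003  0.006]
```

```bash

python3 -m inch '[{"dx":-6,"dy":0,"dz":11,"rx":0,"ry":0,"rz":0,"hand":0.4},{"dx":-6,"dy":0,"dz":11,"rx":0,"ry":0,"rz":0,"hand":0.4},{"dx":-7,"dy":0,"dz":11,"rx":0,"ry":0,"rz":0,"hand":0.4},{"dx":-7,"dy":0,"dz":11,"rx":0,"ry":0,"rz":0,"hand":0.4},{"dx":0,"dy":0,"dz":0,"rx":0,"ry":0,"rz":0,"hand":0.4}]'; python3 tt.py 446 -15 20 1.65 -1.1
python3 - <<'E'
from h import *
q,e=bot.grab_frame("top"); cv2.imwrite("pics/t15.png",cv2.resize(q[200:350,180:440,::-1],None,fx=3,fy=3,interpolation=cv2.INTER_CUBIC))
E
```

```text
clock: 15.85
position: [0.4482, -0.023, 0.0076]
tool_rot: [-3.135, 1.099, 1.649]
force: [1.5, 1.0, -0.4]
grip_width: 0.0256
t 15.85 tip [445.9   9.   24. ] F [ 1.5  1.  -0.4] w 25.6 tilt 1.099 q [-1.26  1.3   0.76  1.99  0.13  0.76 -0.74]
TCP shift (start axes) [-7.3 -1.4 23.1] rotvec [-0.008 -0.001 -0.   ]
```

View pics/t15.png

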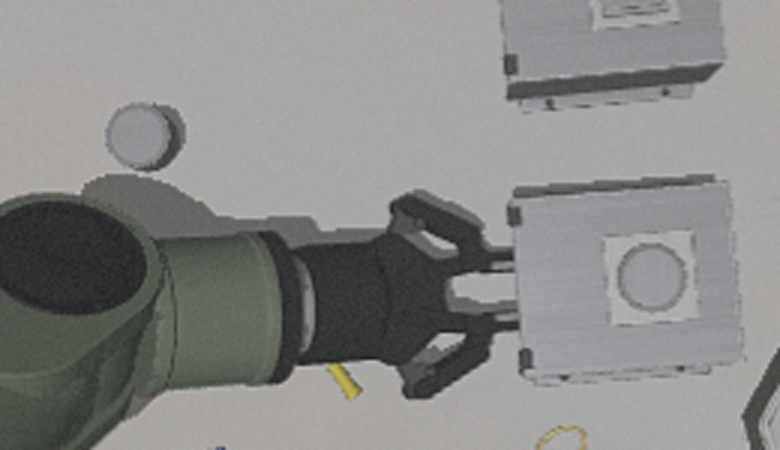

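```bash

python3 -m inch '[{"dx":-3,"dy":0,"dz":12,"rx":0,"ry":0,"rz":0,"hand":0.4},{"dx":-4,"dy":0,"dz":11,"rx":0,"ry":0,"rz":0,"hand":0.4},{"dx":0,"dy":0,"dz":0,"rx":0,"ry":0,"rz":0,"hand":0.4}]'; python3 tt.py 446 -15 20 1.65 -1.1
python3 - <<'E'
from h import *
q,e=bot.grab_frame("top"); cv2.imwrite("pics/t16.png",cv2.resize(q[200:350,180:440,::-1],None,fx=3,fy=3,interpolation=cv2.INTER_CUBIC))
E
```

```text
clock: 16.2
position: [0.4503, -0.045, 0.0026]
tool_rot: [-3.134, 1.099, 1.652]
force: [1.5, -0.2, -1.5]
grip_width: 0.0256
t 16.2 tip [448. -13.  19.] F [ 1.5 -0.2 -1.5] w 25.6 tilt 1.099 q [-1.24  1.32  0.77  2.01  0.14  0.71 -0.74]
TCP shift (start axes) [-1.8 -1.9  1.2] rotvec [-0.006 -0.001  0.001]
```

View pics/t16.png

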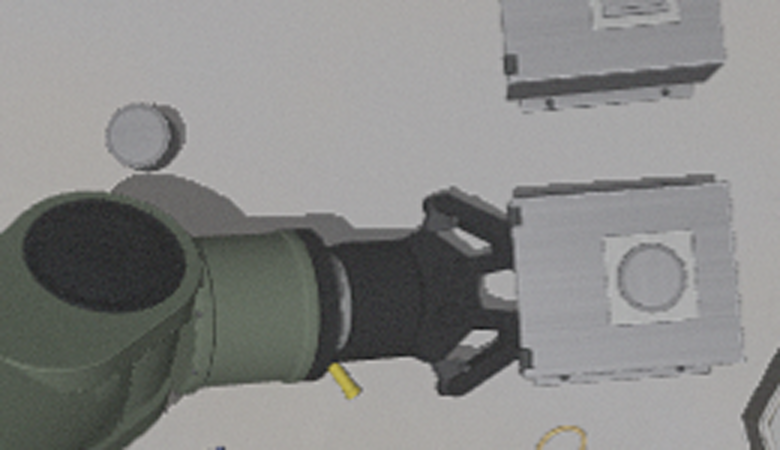

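```bash

python3 -m inch '[{"dx":7,"dy":0,"dz":-14,"rx":0,"ry":0,"rz":0,"hand":0.4},{"dx":9,"dy":0,"dz":-18,"rx":0,"ry":0,"rz":0,"hand":0.4},{"dx":9,"dy":0,"dz":-18,"rx":0,"ry":0,"rz":0,"hand":0.4},{"dx":9,"dy":0,"dz":-18,"rx":0,"ry":0,"rz":0,"hand":0.4},{"dx":0,"dy":0,"dz":-25,"rx":0,"ry":0.14,"rz":0,"hand":0.4},{"dx":0,"dy":0,"dz":-25,"rx":0,"ry":0.14,"rz":0,"hand":0.2},{"dx":0,"dy":0,"dz":-25,"rx":0,"ry":0.14,"rz":0,"hand":0},{"dx":0,"dy":0,"dz":-20,"rx":0,"ry":0.14,"rz":0,"hand":-0.2},{"dx":0,"dy":0,"dz":0,"rx":0,"ry":0.14,"rz":0,"hand":-0.4},{"dx":0,"dy":0,"dz":0,"rx":0,"ry":0.14,"rz":0,"hand":-0.4}]'; python3 tt.py 548 276 75 1.65 0
python3 - <<'E'
from h import *
p,d=bot.grab_frame("scene"); cv2.imwrite("pics/s17.png",p[:,:,::-1])
q,e=bot.grab_frame("top"); cv2.imwrite("pics/t17.png",cv2.resize(q[200:350,180:440,::-1],None,fx=3,fy=3,interpolation=cv2.INTER_CUBIC))
E
```

```text
clock: 17.25
position: [0.4401, 0.1067, 0.0629]
tool_rot: [-3.141, 0.257, 1.649]
force: [0.4, -0.2, -1.0]
grip_width: 0.0597
t 17.25 tip [439.4 115.8  97.7] F [ 0.4 -0.2 -1. ] w 59.7 tilt 0.257 q [-0.95  0.6   0.53  2.12 -0.09  0.6  -0.32]
TCP shift (start axes) [161.2 120.8 -17.7] rotvec [-0.001  0.257 -0.001]
```

View pics/s17.png

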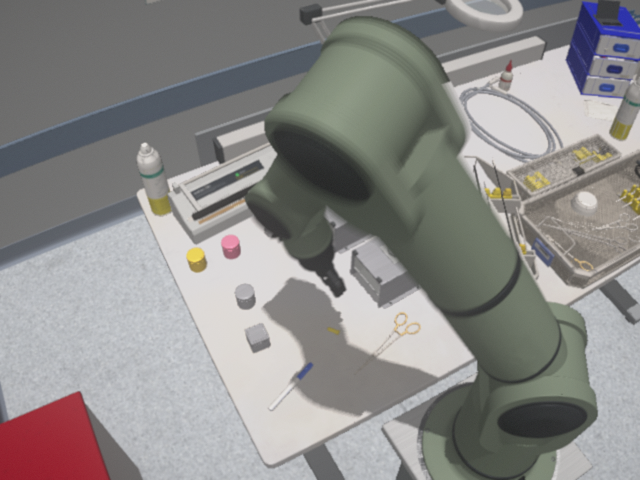

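View pics/t17.png

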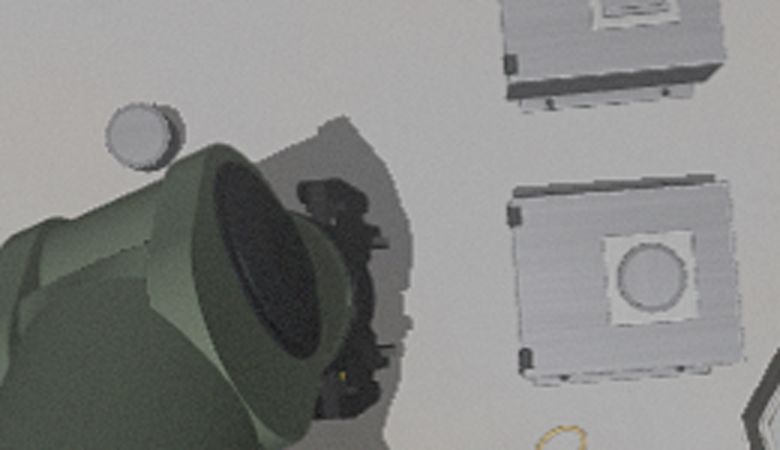

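```bash

python3 -m inch '[{"dx":0,"dy":0,"dz":0,"rx":0,"ry":0.13,"rz":0,"hand":-0.4},{"dx":0,"dy":0,"dz":0,"rx":0,"ry":0.13,"rz":0,"hand":-0.4},{"dx":36,"dy":24,"dz":0,"rx":0,"ry":0,"rz":0,"hand":-0.4},{"dx":36,"dy":24,"dz":0,"rx":0,"ry":0,"rz":0,"hand":-0.4},{"dx":36,"dy":24,"dz":0,"rx":0,"ry":0,"rz":0,"hand":-0.4},{"dx":36,"dy":24,"dz":0,"rx":0,"ry":0,"rz":0,"hand":-0.4},{"dx":0,"dy":20,"dz":0,"rx":0,"ry":0,"rz":0,"hand":-0.4},{"dx":0,"dy":0,"dz":0,"rx":0,"ry":0,"rz":0,"hand":-0.4}]'; python3 tt.py 548 275 18 1.65 0
```

```text
clock: 18.15
position: [0.544, 0.2586, 0.0484]
tool_rot: [-3.131, 0.066, 1.649]
force: [-0.2, -2.0, 1.5]
grip_width: 0.0602
t 18.15 tip [544.2 261.   84.3] F [-0.2 -2.   1.5] w 60.2 tilt 0.067 q [-0.81  0.73  0.35  1.75 -0.26  0.75 -0.26]
TCP shift (start axes) [20.4  6.  65.1] rotvec [-0.01   0.066 -0.002]
```

```bash

python3 -m inch '[{"dx":10,"dy":3,"dz":5,"rx":-0.01,"ry":0.066,"rz":0,"hand":-0.4},{"dx":8,"dy":2,"dz":5,"rx":0,"ry":0,"rz":0,"hand":-0.4},{"dx":0,"dy":0,"dz":0,"rx":0,"ry":0,"rz":0,"hand":-0.4}]'; python3 tt.py 548 275 18 1.65 0
```

```text
clock: 18.45
position: [0.5456, 0.2759, 0.0377]
tool_rot: [-3.139, 0.0, 1.647]
force: [0.4, -0.4, -0.6]
grip_width: 0.0598
t 18.45 tip [545.6 275.9  73.7] F [ 0.4 -0.4 -0.6] w 59.8 tilt 0.002 q [-0.76  0.73  0.3   1.76 -0.31  0.7  -0.22]
TCP shift (start axes) [-1.1  2.5 55.7] rotvec [-0.002  0.    -0.003]
```

```bash

python3 -m inch '[{"dx":0,"dy":2,"dz":15,"rx":0,"ry":0,"rz":0,"hand":-0.4},{"dx":0,"dy":0,"dz":15,"rx":0,"ry":0,"rz":0,"hand":-0.4},{"dx":0,"dy":0,"dz":14,"rx":0,"ry":0,"rz":0,"hand":-0.4},{"dx":0,"dy":0,"dz":10,"rx":0,"ry":0,"rz":0,"hand":-0.4},{"dx":0,"dy":0,"dz":0,"rx":0,"ry":0,"rz":0,"hand":-0.4}]'; python3 tt.py 548 275 18 1.65 0
python3 - <<'E'
from h import *
p,d=bot.grab_frame("scene"); cv2.imwrite("pics/s18.png",cv2.resize(p[220:360,180:320,::-1],None,fx=4,fy=4,interpolation=cv2.INTER_CUBIC))
E
```

```text
clock: 18.95
position: [0.5474, 0.2745, -0.0176]
tool_rot: [-3.139, 0.0, 1.646]
force: [-0.6, 0.1, -0.3]
grip_width: 0.06
t 18.95 tip [547.5 274.6  18.4] F [-0.6  0.1 -0.3] w 60.0 tilt 0.003 q [-0.73  0.81  0.26  1.77 -0.34  0.6  -0.2 ]
TCP shift (start axes) [0.4 0.6 0.4] rotvec [-0.003  0.    -0.004]
```

View pics/s18.png

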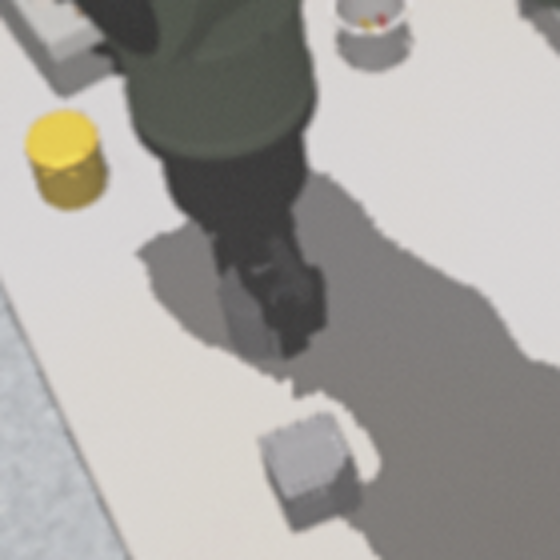

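```bash

python3 -m inch '[{"dx":2,"dy":0,"dz":1,"rx":0,"ry":0,"rz":0,"hand":0},{"dx":0,"dy":0,"dz":0,"rx":0,"ry":0,"rz":0,"hand":0.1},{"dx":0,"dy":0,"dz":0,"rx":0,"ry":0,"rz":0,"hand":0.15},{"dx":0,"dy":0,"dz":0,"rx":0,"ry":0,"rz":0,"hand":0.15},{"dx":0,"dy":0,"dz":0,"rx":0,"ry":0,"rz":0,"hand":0.15}]' 20; python3 to.py 441 91 -17
```

```text
clock: 19.5
position: [0.5485, 0.2774, -0.0162]
tool_rot: [3.141, -0.002, 1.647]
force: [-0.0, 1.5, 4.9]
grip_width: 0.0432
t 19.5 p [548.5 277.4 -16.2] F [-0.   1.5  4.9] w 43.2 q [-0.74  0.81  0.26  1.77 -0.34  0.61 -0.2 ]
z-axis [-0.     0.002 -1.   ] x [-0.076  0.997  0.002] y [0.997 0.076 0.   ]
shift [-177.7 -121.3    0.5]
```

```bash

python3 -m inch '[{"dx":-12,"dy":-8,"dz":0,"rx":0,"ry":0,"rz":0,"hand":0.15},{"dx":-20,"dy":-14,"dz":0,"rx":0,"ry":0,"rz":0,"hand":0.15},{"dx":-20,"dy":-14,"dz":0,"rx":0,"ry":0,"rz":0,"hand":0.15},{"dx":-20,"dy":-14,"dz":0,"rx":0,"ry":0,"rz":0,"hand":0.15},{"dx":-20,"dy":-14,"dz":0,"rx":0,"ry":0,"rz":0,"hand":0.15},{"dx":-20,"dy":-14,"dz":0,"rx":0,"ry":0,"rz":0,"hand":0.15},{"dx":-20,"dy":-14,"dz":0,"rx":0,"ry":0,"rz":0,"hand":0.15},{"dx":-20,"dy":-14,"dz":0,"rx":0,"ry":0,"rz":0,"hand":0.15},{"dx":-12,"dy":-8,"dz":0,"rx":0,"ry":0,"rz":0,"hand":0.15},{"dx":0,"dy":0,"dz":0,"rx":0,"ry":0,"rz":0,"hand":0.15}]' ; python3 to.py 441 91 -17 1.65 0
```

```text
clock: 20.5
position: [0.446, 0.1028, -0.0163]
tool_rot: [-3.14, -0.0, 1.644]
force: [-6.9, -15.5, 25.2]
grip_width: 0.0434
t 20.5 p [446.  102.8 -16.3] F [ -6.9 -15.5  25.2] w 43.4 q [-0.49  0.66  0.17  2.17 -0.33  0.34  0.03]
z-axis [-0.002  0.    -1.   ] x [-0.073  0.997  0.   ] y [ 0.997  0.073 -0.002]
shift [-11.4  -5.9   0.7]
rotvec [-0.002 -0.    -0.006]
```

```bash

python3 -m inch '[{"dx":0,"dy":0,"dz":-1.5,"rx":0,"ry":0,"rz":0,"hand":0.15},{"dx":0,"dy":0,"dz":0,"rx":0,"ry":0,"rz":0,"hand":0.15}]'
python3 - <<'E'
from h import *
p,d=bot.grab_frame("scene"); cv2.imwrite("pics/s19.png",cv2.resize(p[180:380,200:460,::-1],None,fx=3,fy=3,interpolation=cv2.INTER_CUBIC))
E
```

```text
clock: 20.7
position: [0.4471, 0.1051, -0.0152]
tool_rot: [-3.141, -0.001, 1.646]
force: [0.2, -0.2, -2.3]
grip_width: 0.0431
```

View pics/s19.png

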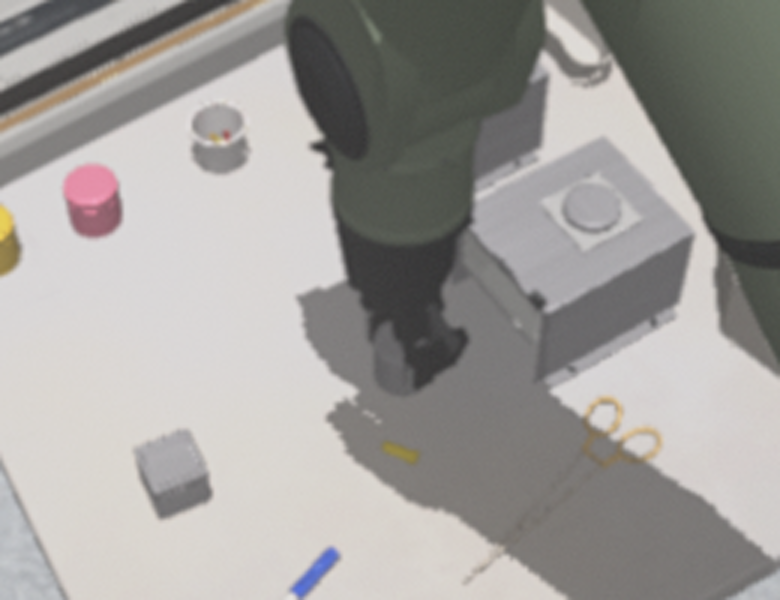

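```bash

python3 -m inch '[{"dx":-7,"dy":-3,"dz":0,"rx":0,"ry":0,"rz":0,"hand":0.15},{"dx":-7,"dy":-3,"dz":0,"rx":0,"ry":0,"rz":0,"hand":0.15},{"dx":0,"dy":0,"dz":0,"rx":0,"ry":0,"rz":0,"hand":0.1},{"dx":0,"dy":0,"dz":0,"rx":0,"ry":0,"rz":0,"hand":-0.3},{"dx":0,"dy":0,"dz":0,"rx":0,"ry":0,"rz":0,"hand":-0.3},{"dx":0,"dy":0,"dz":0,"rx":0,"ry":0,"rz":0,"hand":-0.3}]'; python3 to.py 439 95 -18 1.65 0
python3 -m inch '[{"dx":20,"dy":0,"dz":0,"rx":0,"ry":0,"rz":0,"hand":-0.3},{"dx":25,"dy":0,"dz":0,"rx":0,"ry":0,"rz":0,"hand":-0.3},{"dx":20,"dy":0,"dz":0,"rx":0,"ry":0,"rz":0,"hand":-0.3},{"dx":0,"dy":0,"dz":-30,"rx":0,"ry":0,"rz":0,"hand":0.4},{"dx":0,"dy":0,"dz":-30,"rx":0,"ry":0,"rz":0,"hand":0.4},{"dx":0,"dy":0,"dz":0,"rx":0,"ry":-0.14,"rz":0,"hand":0.4},{"dx":0,"dy":0,"dz":0,"rx":0,"ry":-0.14,"rz":0,"hand":0.4},{"dx":0,"dy":0,"dz":0,"rx":0,"ry":-0.14,"rz":0,"hand":0.4},{"dx":0,"dy":0,"dz":0,"rx":0,"ry":-0.14,"rz":0,"hand":0.4},{"dx":0,"dy":0,"dz":0,"rx":0,"ry":-0.14,"rz":0,"hand":0.4}]'
python3 -m inch '[{"dx":0,"dy":0,"dz":0,"rx":0,"ry":-0.14,"rz":0,"hand":0.4},{"dx":0,"dy":0,"dz":0,"rx":0,"ry":0,"rz":0,"hand":0.4}]'; python3 tt.py 438 137 22 1.65 -0.76
python3 - <<'E'
from h import *
q,e=bot.grab_frame("top"); cv2.imwrite("pics/t20.png",cv2.resize(q[200:350,180:440,::-1],None,fx=3,fy=3,interpolation=cv2.INTER_CUBIC)); W=cloud("top",e)
P=W[275:325,300:350].reshape(-1,3); P=P[(P[:,2]>.037)&(P[:,2]<.055)]; print(len(P),cv2.minAreaRect(P[:,:2].astype(np.float32)))
E
```

```text
clock: 21.35
position: [0.4422, 0.0908, -0.0153]
tool_rot: [-3.141, -0.001, 1.647]
force: [0.6, -0.4, 1.2]
grip_width: 0.0557
t 21.35 p [442.2  90.8 -15.3] F [ 0.6 -0.4  1.2] w 55.7 q [-0.46  0.65  0.17  2.19 -0.32  0.32  0.06]
z-axis [-0.     0.001 -1.   ] x [-0.076  0.997  0.001] y [ 0.997  0.076 -0.   ]
shift [ 4.5 -2.8  2.7]
rotvec [-0.    -0.001 -0.003]
clock: 22.35
position: [0.4359, 0.1565, 0.043]
tool_rot: [-3.133, 0.613, 1.653]
force: [0.3, -0.7, -0.6]
grip_width: 0.0254
clock: 22.55
position: [0.4341, 0.158, 0.0389]
tool_rot: [-3.123, 0.757, 1.667]
force: [-0.3, 0.6, 0.4]
grip_width: 0.0254
t 22.55 tip [432.4 182.6  65.1] F [-0.3  0.6  0.4] w 25.4 tilt 0.757 q [-1.32  0.99  0.69  1.87  0.01  0.93 -0.66]
TCP shift (start axes) [-4.   2.6 62.8] rotvec [-0.007 -0.003  0.012]
377 ((0.4411226511001587, 0.08799003809690475), (0.04202832654118538, 0.041983552277088165), 44.92127990722656)
```

View pics/t20.png

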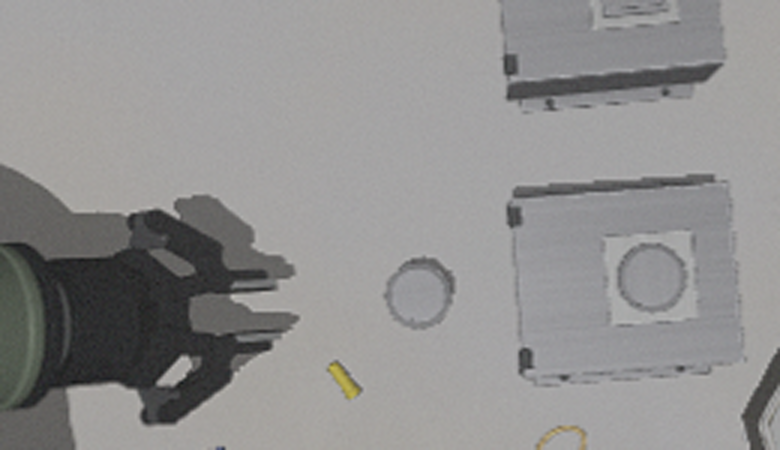

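```bash

python3 -m inch '[{"dx":-1,"dy":1,"dz":20,"rx":0,"ry":0,"rz":0,"hand":0.4},{"dx":-2,"dy":1,"dz":20,"rx":0,"ry":0,"rz":0,"hand":0.4},{"dx":-1,"dy":1,"dz":20,"rx":0,"ry":0,"rz":0.01,"hand":0.4},{"dx":-7,"dy":0,"dz":8,"rx":0,"ry":0,"rz":0,"hand":0.4},{"dx":-7,"dy":0,"dz":7,"rx":0,"ry":0,"rz":0,"hand":0.4},{"dx":-7,"dy":0,"dz":7,"rx":0,"ry":0,"rz":0,"hand":0.4},{"dx":-11,"dy":0,"dz":10,"rx":0,"ry":0,"rz":0,"hand":0.4},{"dx":-11,"dy":0,"dz":10,"rx":0,"ry":0,"rz":0,"hand":0.4},{"dx":-10,"dy":0,"dz":10,"rx":0,"ry":0,"rz":0,"hand":0.4},{"dx":0,"dy":0,"dz":0,"rx":0,"ry":0,"rz":0,"hand":0.4}]'; python3 tt.py 443 60 18 1.65 -1.1
python3 -m inch '[{"dx":-3,"dy":0,"dz":-1,"rx":0,"ry":-0.112,"rz":0,"hand":0.4},{"dx":-3,"dy":0,"dz":-1,"rx":0,"ry":-0.112,"rz":0,"hand":0.4},{"dx":-3,"dy":0,"dz":-1,"rx":0,"ry":-0.112,"rz":0,"hand":0.4},{"dx":0,"dy":0,"dz":0,"rx":0,"ry":0,"rz":0,"hand":0.4}]'; python3 tt.py 447 -20 18 1.65 -1.1
python3 - <<'E'
from h import *
q,e=bot.grab_frame("top"); cv2.imwrite("pics/t21.png",cv2.resize(q[200:350,180:440,::-1],None,fx=3,fy=3,interpolation=cv2.INTER_CUBIC))
E
```

```text
clock: 23.6
position: [0.4459, 0.0353, -0.0008]
tool_rot: [-3.137, 0.749, 1.64]
force: [0.6, 1.2, -0.4]
grip_width: 0.0259
t 23.6 tip [444.4  59.8  25.5] F [ 0.6  1.2 -0.4] w 25.9 tilt 0.749 q [-1.18  1.04  0.69  2.04  0.04  0.64 -0.61]
TCP shift (start axes) [-7.  -0.8  3.1] rotvec [-0.013 -0.351 -0.005]
clock: 24.0
position: [0.4462, 0.0353, 0.0052]
tool_rot: [-3.128, 1.089, 1.656]
force: [0.2, -0.0, -0.6]
grip_width: 0.0256
t 24.0 tip [444.   67.1  21.9] F [ 0.2 -0.  -0.6] w 25.6 tilt 1.089 q [-1.31  1.29  0.75  1.9   0.08  0.88 -0.73]
TCP shift (start axes) [-37.3  -3.   79. ] rotvec [-0.009 -0.011  0.003]
```

View pics/t21.png

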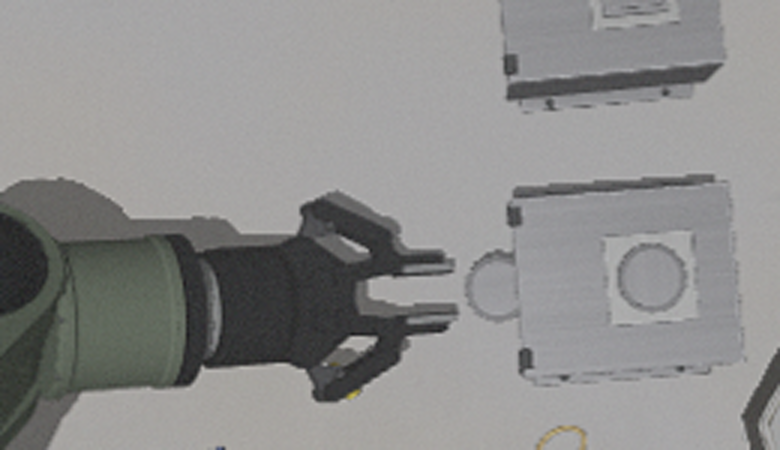

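```bash

python3 -m inch '[{"dx":-4,"dy":0,"dz":11,"rx":0,"ry":0,"rz":0,"hand":0.4},{"dx":-5,"dy":0,"dz":11,"rx":0,"ry":0,"rz":0,"hand":0.4},{"dx":-5,"dy":0,"dz":11,"rx":0,"ry":0,"rz":0,"hand":0.4},{"dx":-6,"dy":0,"dz":11,"rx":0,"ry":0,"rz":0,"hand":0.4},{"dx":-6,"dy":-1,"dz":11,"rx":0,"ry":0,"rz":0,"hand":0.4},{"dx":-5,"dy":-1,"dz":10,"rx":0,"ry":0,"rz":0,"hand":0.4},{"dx":0,"dy":0,"dz":0,"rx":0,"ry":0,"rz":0,"hand":0.4}]'; python3 tt.py 447 -20 18 1.65 -1.1
python3 - <<'E'
from h import *
q,e=bot.grab_frame("top"); cv2.imwrite("pics/t22.png",cv2.resize(q[200:350,180:440,::-1],None,fx=3,fy=3,interpolation=cv2.INTER_CUBIC))
E
```

```text
clock: 24.75
position: [0.4489, -0.0398, 0.0051]
tool_rot: [-3.135, 1.084, 1.642]
force: [0.2, 0.6, 0.3]
grip_width: 0.0257
t 24.75 tip [446.9  -8.1  21.9] F [0.2 0.6 0.3] w 25.7 tilt 1.084 q [-1.24  1.31  0.77  2.01  0.12  0.72 -0.72]
TCP shift (start axes) [-2.7 -0.2 12.4] rotvec [-0.014 -0.016 -0.004]
```

View pics/t22.png

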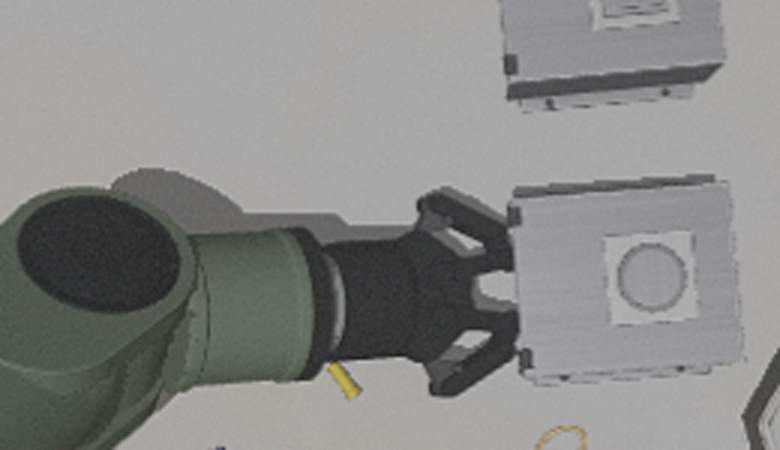

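```bash

python3 -m inch '[{"dx":-1,"dy":0,"dz":6,"rx":0,"ry":0,"rz":0,"hand":0.4},{"dx":-1,"dy":0,"dz":6,"rx":0,"ry":0,"rz":0,"hand":0.4},{"dx":0,"dy":0,"dz":0,"rx":0,"ry":0,"rz":0,"hand":0.4}]'; python3 tt.py 447 -20 18 1.65 -1.1
python3 -m inch '[{"dx":7,"dy":0,"dz":-14,"rx":0,"ry":0,"rz":0,"hand":0.4},{"dx":9,"dy":0,"dz":-18,"rx":0,"ry":0,"rz":0,"hand":0.4},{"dx":9,"dy":0,"dz":-18,"rx":0,"ry":0,"rz":0,"hand":0.4},{"dx":9,"dy":0,"dz":-18,"rx":0,"ry":0,"rz":0,"hand":0.4},{"dx":0,"dy":0,"dz":-25,"rx":0,"ry":0.14,"rz":0,"hand":0.4},{"dx":0,"dy":0,"dz":-25,"rx":0,"ry":0.14,"rz":0,"hand":0.2},{"dx":20,"dy":0,"dz":-25,"rx":0,"ry":0.14,"rz":0,"hand":0},{"dx":20,"dy":0,"dz":-20,"rx":0,"ry":0.14,"rz":0,"hand":-0.2},{"dx":20,"dy":0,"dz":0,"rx":0,"ry":0.14,"rz":0,"hand":-0.4},{"dx":20,"dy":0,"dz":0,"rx":0,"ry":0.14,"rz":0,"hand":-0.4}]'; python3 tt.py 435 296 75 1.65 0
python3 - <<'E'
from h import *
p,d=bot.grab_frame("scene"); cv2.imwrite("pics/s23.png",cv2.resize(p[200:360,280:480,::-1],None,fx=4,fy=3.75,interpolation=cv2.INTER_CUBIC))
q,e=bot.grab_frame("top"); cv2.imwrite("pics/t23.png",cv2.resize(q[200:350,180:440,::-1],None,fx=3,fy=3,interpolation=cv2.INTER_CUBIC))
E
```

```text
clock: 25.1
position: [0.4504, -0.0496, 0.0006]
tool_rot: [-3.135, 1.084, 1.645]
force: [-0.2, 2.9, 4.8]
grip_width: 0.0254
t 25.1 tip [448.3 -17.8  17.5] F [-0.2  2.9  4.8] w 25.4 tilt 1.084 q [-1.23  1.32  0.77  2.02  0.12  0.69 -0.72]
TCP shift (start axes) [-2.  -1.1  1.6] rotvec [-0.011 -0.016 -0.002]
clock: 26.1
position: [0.4362, 0.166, 0.0183]
tool_rot: [-3.141, 0.238, 1.64]
force: [0.9, -1.0, -2.9]
grip_width: 0.0599
t 26.1 tip [435.7 174.5  53.3] F [ 0.9 -1.  -2.9] w 59.9 tilt 0.238 q [-0.99  0.7   0.47  2.08 -0.17  0.55 -0.38]
TCP shift (start axes) [121.3   7.8 -50.7] rotvec [-0.002  0.238 -0.01 ]
```

View pics/s23.png

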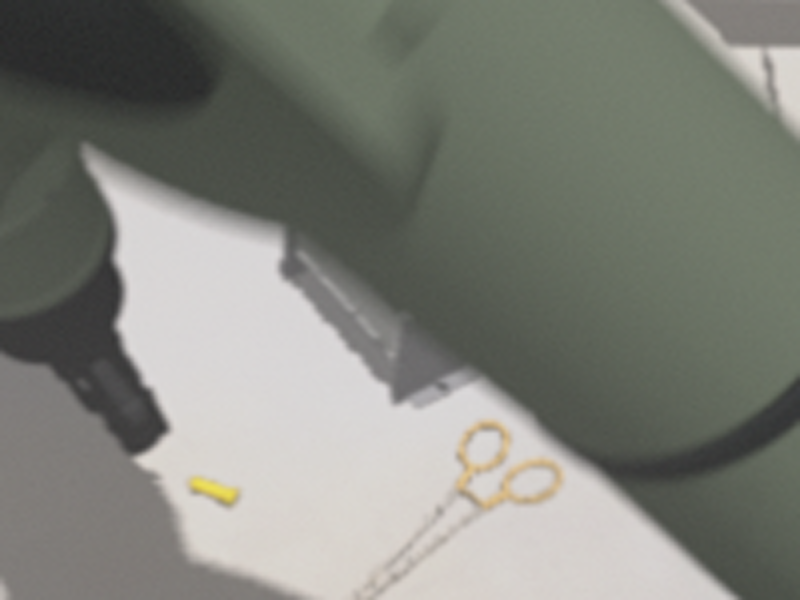

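View pics/t23.png

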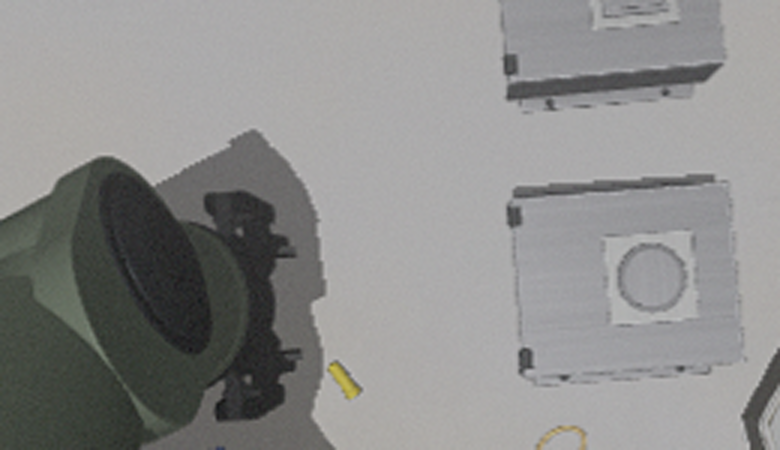

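```bash

python3 -m inch '[{"dx":0,"dy":0,"dz":-30,"rx":0,"ry":0.12,"rz":0,"hand":-0.4},{"dx":0,"dy":0,"dz":-25,"rx":0,"ry":0.12,"rz":0,"hand":-0.4},{"dx":30,"dy":3,"dz":0,"rx":0,"ry":0,"rz":0,"hand":-0.4},{"dx":30,"dy":3,"dz":0,"rx":0,"ry":0,"rz":0,"hand":-0.4},{"dx":30,"dy":2,"dz":0,"rx":0,"ry":0,"rz":0,"hand":-0.4},{"dx":25,"dy":0,"dz":0,"rx":0,"ry":0,"rz":0,"hand":-0.4},{"dx":0,"dy":0,"dz":0,"rx":0,"ry":0,"rz":0,"hand":-0.4}]'; python3 tt.py 437 296 18 1.62 0
python3 - <<'E'
from h import *
p,d=bot.grab_frame("scene"); cv2.imwrite("pics/s24.png",p[:,:,::-1])
E
```

```text
clock: 26.9
position: [0.4338, 0.2933, 0.0689]
tool_rot: [-3.136, 0.01, 1.644]
force: [-0.3, -0.9, 0.5]
grip_width: 0.0599
t 26.9 tip [434.  293.7 104.9] F [-0.3 -0.9  0.5] w 59.9 tilt 0.011 q [-0.95  0.58  0.32  1.98 -0.29  0.64 -0.37]
TCP shift (start axes) [ 3.3  3.8 86.8] rotvec [-0.005  0.01   0.024]
```

View pics/s24.png

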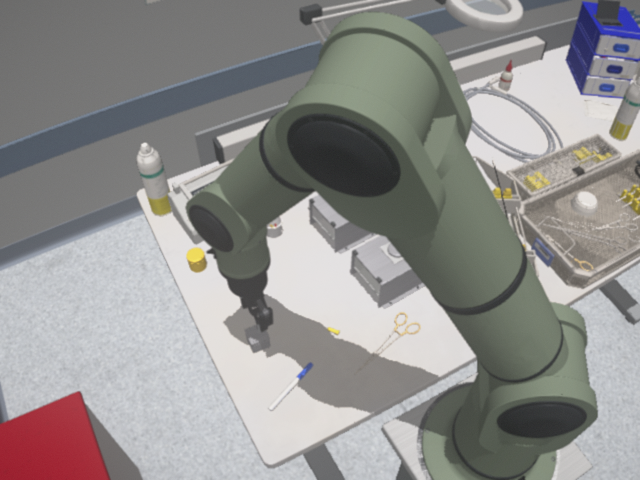

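```bash

python3 -m inch '[{"dx":3,"dy":3,"dz":30,"rx":0,"ry":0.01,"rz":0.02,"hand":-0.4},{"dx":0,"dy":1,"dz":15,"rx":0,"ry":0,"rz":0,"hand":-0.4},{"dx":0,"dy":0,"dz":0,"rx":0,"ry":0,"rz":0,"hand":-0.4}]'; python3 tt.py 437 296 18 1.62 0
python3 - <<'E'
from h import *
p,d=bot.grab_frame("scene"); cv2.imwrite("pics/s25.png",cv2.resize(p[260:380,190:310,::-1],None,fx=5,fy=5,interpolation=cv2.INTER_CUBIC))
cv2.imwrite("pics/s25b.png",cv2.resize(p[200:320,320:480,::-1],None,fx=5,fy=5,interpolation=cv2.INTER_CUBIC))
E
```

```text
clock: 27.25
position: [0.4377, 0.2914, 0.0229]
tool_rot: [-3.134, 0.001, 1.619]
force: [0.1, 0.6, 0.8]
grip_width: 0.0597
t 27.25 tip [438.  291.4  58.9] F [0.1 0.6 0.8] w 59.7 tilt 0.007 q [-0.9   0.66  0.28  1.99 -0.34  0.54 -0.34]
TCP shift (start axes) [ 4.7 -0.2 40.9] rotvec [-0.007  0.001 -0.001]
```

View pics/s25.png

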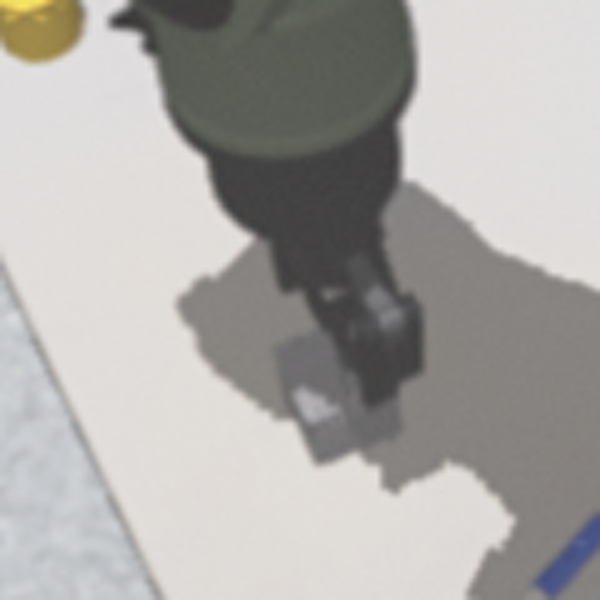

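View pics/s25b.png

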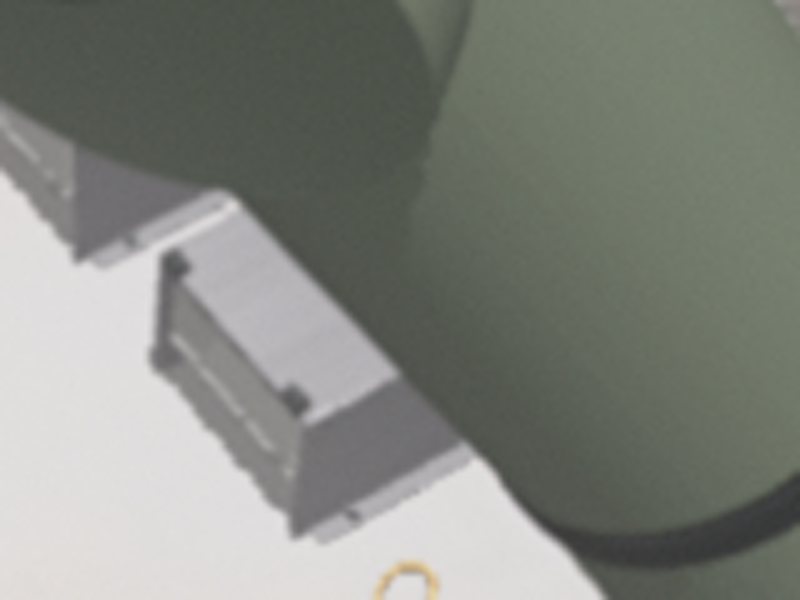

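The round hatch's flap shows its lower edge line at px (365,285), as at the start, so it has fallen shut. Next I grip the square can.

```bash

python3 -m inch '[{"dx":5,"dy":0,"dz":14,"rx":-0.007,"ry":0,"rz":0,"hand":-0.4},{"dx":0,"dy":0,"dz":14,"rx":0,"ry":0,"rz":0,"hand":-0.4},{"dx":0,"dy":0,"dz":12,"rx":0,"ry":0,"rz":0,"hand":-0.4},{"dx":0,"dy":0,"dz":0,"rx":0,"ry":0,"rz":0,"hand":-0.2},{"dx":0,"dy":0,"dz":0,"rx":0,"ry":0,"rz":0,"hand":0},{"dx":0,"dy":0,"dz":0,"rx":0,"ry":0,"rz":0,"hand":0.15},{"dx":0,"dy":0,"dz":0,"rx":0,"ry":0,"rz":0,"hand":0.2},{"dx":0,"dy":0,"dz":0,"rx":0,"ry":0,"rz":0,"hand":0.2},{"dx":0,"dy":0,"dz":0,"rx":0,"ry":0,"rz":0,"hand":0.2}]' 20; python3 tt.py 627 95 19 1.65 0
```

```text
clock: 28.2
position: [0.4388, 0.2982, -0.0148]
tool_rot: [3.138, -0.003, 1.619]
force: [0.1, -0.3, -1.1]
grip_width: 0.043
t 28.2 tip [438.6 298.1  21.2] F [ 0.1 -0.3 -1.1] w 43.0 tilt 0.005 q [-0.88  0.72  0.24  2.   -0.36  0.46 -0.32]
TCP shift (start axes) [-212.1  178.2    2.1] rotvec [ 0.004 -0.003 -0.031]
```

```bash

python3 -m inch '[{"dx":-12,"dy":10,"dz":0,"rx":0,"ry":0,"rz":0,"hand":0.2},{"dx":-22,"dy":18,"dz":0,"rx":0,"ry":0,"rz":0,"hand":0.2},{"dx":-22,"dy":18,"dz":0,"rx":0,"ry":0,"rz":0,"hand":0.2},{"dx":-22,"dy":18,"dz":0,"rx":0,"ry":0,"rz":0,"hand":0.2},{"dx":-22,"dy":18,"dz":0,"rx":0,"ry":0,"rz":0,"hand":0.2},{"dx":-22,"dy":18,"dz":0,"rx":0,"ry":0,"rz":0,"hand":0.2},{"dx":-22,"dy":18,"dz":0,"rx":0,"ry":0,"rz":0,"hand":0.2},{"dx":-22,"dy":18,"dz":0,"rx":0,"ry":0,"rz":-0.01,"hand":0.2},{"dx":-12,"dy":10,"dz":0,"rx":0,"ry":0,"rz":-0.01,"hand":0.2},{"dx":0,"dy":0,"dz":0,"rx":0,"ry":0,"rz":-0.01,"hand":0.2}]'; python3 tt.py 627 98 19 1.66 0
```

```text
clock: 29.2
position: [0.5944, 0.1254, -0.015]
tool_rot: [3.137, -0.002, 1.647]
force: [-0.2, -0.5, -1.9]
grip_width: 0.0429
t 29.2 tip [594.3 125.3  21. ] F [-0.2 -0.5 -1.9] w 42.9 tilt 0.005 q [-0.45  0.79  0.21  1.79 -0.28  0.58  0.01]
TCP shift (start axes) [-29.8  30.4   2. ] rotvec [ 0.004 -0.002 -0.013]
```

```bash

python3 -m inch '[{"dx":-10,"dy":15,"dz":0,"rx":0,"ry":0,"rz":-0.01,"hand":0.2},{"dx":-12,"dy":15,"dz":0,"rx":0,"ry":0,"rz":0,"hand":0.2},{"dx":-8,"dy":0,"dz":0,"rx":0,"ry":0,"rz":0,"hand":0.2},{"dx":0,"dy":0,"dz":0,"rx":0,"ry":0,"rz":0,"hand":0.2},{"dx":0,"dy":0,"dz":0,"rx":0,"ry":0,"rz":0,"hand":0.1},{"dx":0,"dy":0,"dz":0,"rx":0,"ry":0,"rz":0,"hand":-0.3},{"dx":0,"dy":0,"dz":0,"rx":0,"ry":0,"rz":0,"hand":-0.3},{"dx":0,"dy":0,"dz":0,"rx":0,"ry":0,"rz":0,"hand":-0.3}]'; python3 tt.py 627 98 19 1.66 0
python3 -m inch '[{"dx":20,"dy":0,"dz":0,"rx":0,"ry":0,"rz":0,"hand":-0.3},{"dx":25,"dy":0,"dz":0,"rx":0,"ry":0,"rz":0,"hand":-0.3},{"dx":20,"dy":0,"dz":0,"rx":0,"ry":0,"rz":0,"hand":-0.3},{"dx":0,"dy":0,"dz":-30,"rx":0,"ry":0,"rz":0,"hand":0.3},{"dx":0,"dy":0,"dz":-30,"rx":0,"ry":0,"rz":0,"hand":0.3},{"dx":0,"dy":0,"dz":0,"rx":0,"ry":-0.13,"rz":0,"hand":0.3},{"dx":0,"dy":0,"dz":0,"rx":0,"ry":-0.13,"rz":0,"hand":0.3},{"dx":0,"dy":0,"dz":0,"rx":0,"ry":-0.13,"rz":0,"hand":0.3},{"dx":0,"dy":0,"dz":0,"rx":0,"ry":-0.13,"rz":0,"hand":0.3},{"dx":0,"dy":0,"dz":0,"rx":0,"ry":-0.13,"rz":0,"hand":0.3}]'
python3 tt.py 623 148 22 1.66 -0.76
python3 - <<'E'
from h import *
q,e=bot.grab_frame("top"); cv2.imwrite("pics/t26.png",cv2.resize(q[120:270,180:440,::-1],None,fx=3,fy=3,interpolation=cv2.INTER_CUBIC)); W=cloud("top",e)
P=W[180:240,290:345].reshape(-1,3); P=P[(P[:,2]>.037)&(P[:,2]<.055)]; print(len(P),cv2.minAreaRect(P[:,:2].astype(np.float32)))
E
```

```text
clock: 30.0
position: [0.6255, 0.1006, -0.015]
tool_rot: [3.138, -0.003, 1.659]
force: [0.2, 0.5, 0.2]
grip_width: 0.0555
t 30.0 tip [625.4 100.5  21. ] F [0.2 0.5 0.2] w 55.5 tilt 0.005 q [-0.39  0.82  0.21  1.72 -0.27  0.63  0.06]
TCP shift (start axes) [-2.7  1.2  2. ] rotvec [ 0.004 -0.003 -0.001]
clock: 31.0
position: [0.62, 0.1661, 0.0461]
tool_rot: [3.134, 0.651, 1.656]
force: [-0.1, -0.4, 0.1]
grip_width: 0.0298
t 31.0 tip [617.9 187.8  74.8] F [-0.1 -0.4  0.1] w 29.8 tilt 0.651 q [-1.    1.03  0.62  1.49  0.06  1.04 -0.51]
TCP shift (start axes) [-3.8  1.  66.1] rotvec [ 0.005 -0.109 -0.003]
433 ((0.6238068342208862, 0.09992057085037231), (0.042065273970365524, 0.04063261300325394), 0.39042776823043823)
```

View pics/t26.png

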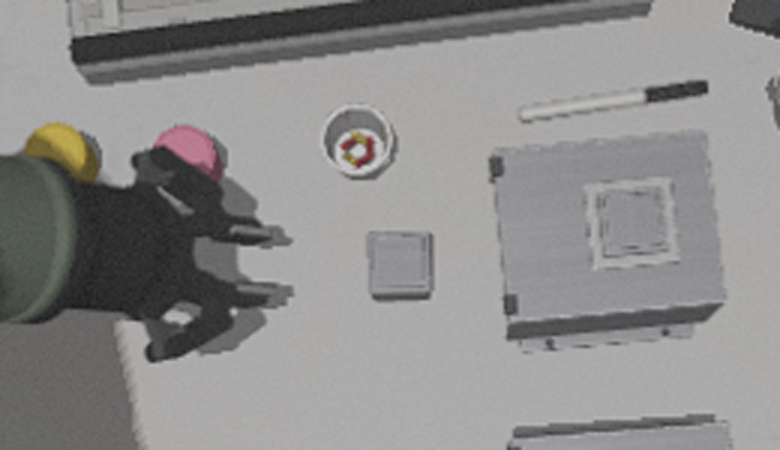

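```bash

python3 -m inch '[{"dx":-2,"dy":0,"dz":20,"rx":0,"ry":-0.055,"rz":0,"hand":0.3},{"dx":-2,"dy":0,"dz":20,"rx":0,"ry":-0.055,"rz":0,"hand":0.3},{"dx":0,"dy":0,"dz":20,"rx":0,"ry":0,"rz":0,"hand":0.3},{"dx":0,"dy":0,"dz":0,"rx":0,"ry":0,"rz":0,"hand":0.3}]'; python3 tt.py 627 68 20 1.66 -0.76
python3 - <<'E'
from h import *
q,e=bot.grab_frame("top"); cv2.imwrite("pics/t27.png",cv2.resize(q[120:270,180:440,::-1],None,fx=3,fy=3,interpolation=cv2.INTER_CUBIC))
E
```

```text
clock: 31.45
position: [0.6223, 0.121, 0.0002]
tool_rot: [3.141, 0.759, 1.657]
force: [0.5, -0.2, 0.6]
grip_width: 0.0298
t 31.45 tip [620.2 145.7  26.3] F [ 0.5 -0.2  0.6] w 29.8 tilt 0.759 q [-1.    1.15  0.64  1.51  0.09  0.99 -0.55]
TCP shift (start axes) [-52.3   0.1  58.3] rotvec [-0.001 -0.001 -0.002]
```

View pics/t27.png

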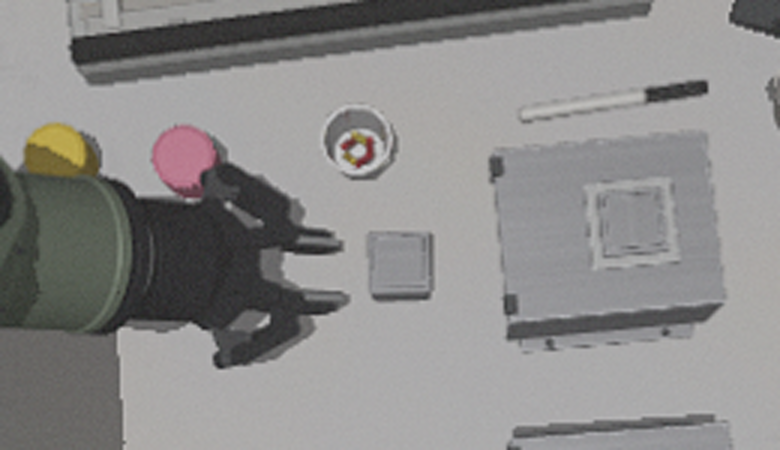

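```bash
python3 - <<'E'
from h import *
q,e=bot.grab_frame("top"); W=cloud("top",e)
m=(q.max(-1)<80)&(W[...,0]>.66)&(W[...,0]<.70)&(W[...,1]>.13)&(W[...,1]<.27)
A=W[m]; A=A[np.argsort(-A[:,0])]; print(len(A)); print(A[:14].round(3).tolist())
c=W[150:185,284:314].reshape(-1,3); c=c[(c[:,2]>.03)&(c[:,2]<.06)]; print("cup xmin",c[:,0].min(),c[:,2].max(),c[:,1].min(),c[:,1].max())
E
```

```text
207
[[0.68, 0.236, 0.034], [0.678, 0.209, 0.103], [0.678, 0.207, 0.104], [0.678, 0.215, 0.105], [0.678, 0.211, 0.106], [0.677, 0.213, 0.109], [0.677, 0.206, 0.1], [0.677, 0.224, 0.095], [0.676, 0.211, 0.104], [0.676, 0.205, 0.095], [0.676, 0.217, 0.104], [0.676, 0.207, 0.104], [0.676, 0.203, 0.097], [0.676, 0.215, 0.106]]
cup xmin 0.6846903196200549 0.047432250180486246 0.10592285470120613 0.1534519409607617
```

```bash

python3 -m inch '[{"dx":-5,"dy":2,"dz":10,"rx":0,"ry":0,"rz":0,"hand":0.3},{"dx":-6,"dy":2,"dz":8,"rx":0,"ry":0,"rz":0,"hand":0.3},{"dx":-7,"dy":0,"dz":7,"rx":0,"ry":0,"rz":0,"hand":0.3},{"dx":-10,"dy":0,"dz":10,"rx":0,"ry":0,"rz":0,"hand":0.3},{"dx":-10,"dy":0,"dz":10,"rx":0,"ry":0,"rz":0,"hand":0.3},{"dx":-10,"dy":0,"dz":10,"rx":0,"ry":0,"rz":0,"hand":0.3},{"dx":0,"dy":0,"dz":0,"rx":0,"ry":0,"rz":0,"hand":0.3}]'; python3 tt.py 631 36 20 1.66 -0.76
python3 - <<'E'
from h import *
q,e=bot.grab_frame("top"); cv2.imwrite("pics/t28.png",cv2.resize(q[120:270,180:440,::-1],None,fx=3,fy=3,interpolation=cv2.INTER_CUBIC))
E
```

```text
clock: 32.25
position: [0.6336, 0.0478, -0.0047]
tool_rot: [3.137, 0.758, 1.653]
force: [-0.9, 0.1, -0.4]
grip_width: 0.0298
t 32.25 tip [631.5  72.5  21.4] F [-0.9  0.1 -0.4] w 29.8 tilt 0.758 q [-0.92  1.14  0.66  1.58  0.12  0.87 -0.51]
TCP shift (start axes) [-25.4  -3.5  26. ] rotvec [-0.001 -0.002 -0.005]
```

View pics/t28.png

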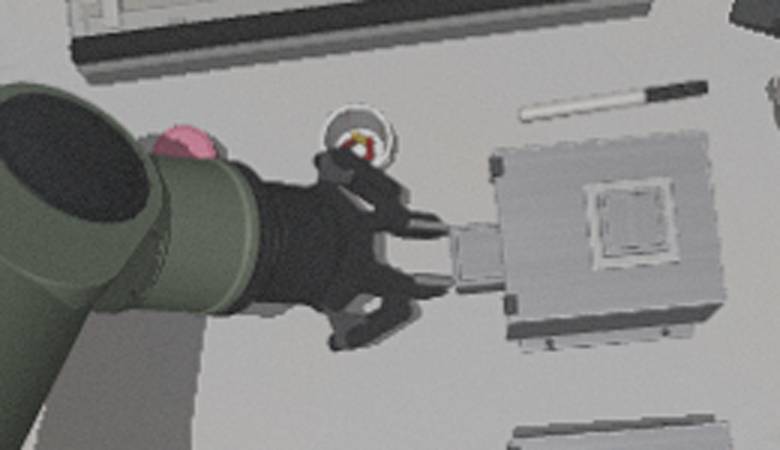

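```bash

python3 -m inch '[{"dx":-8,"dy":-1,"dz":9,"rx":0,"ry":0,"rz":0,"hand":0.3},{"dx":-9,"dy":-1,"dz":9,"rx":0,"ry":0,"rz":0,"hand":0.3},{"dx":-9,"dy":-1,"dz":8,"rx":0,"ry":0,"rz":0,"hand":0.3},{"dx":0,"dy":0,"dz":0,"rx":0,"ry":0,"rz":0,"hand":0.3}]'; python3 tt.py 632 40 20 1.66 -1.1
python3 -m inch '[{"dx":-3,"dy":0,"dz":-1,"rx":0,"ry":-0.112,"rz":0,"hand":0.3},{"dx":-3,"dy":0,"dz":-1,"rx":0,"ry":-0.112,"rz":0,"hand":0.3},{"dx":-3,"dy":0,"dz":-1,"rx":0,"ry":-0.112,"rz":0,"hand":0.3},{"dx":0,"dy":0,"dz":0,"rx":0,"ry":0,"rz":0,"hand":0.3}]'; python3 tt.py 636 -9 20 1.66 -1.1
python3 - <<'E'
from h import *
q,e=bot.grab_frame("top"); cv2.imwrite("pics/t29.png",cv2.resize(q[120:270,180:440,::-1],None,fx=3,fy=3,interpolation=cv2.INTER_CUBIC))
E
```

```text
clock: 32.7
position: [0.6337, 0.0114, -0.0058]
tool_rot: [3.138, 0.758, 1.653]
force: [-0.7, -0.4, -0.4]
grip_width: 0.0297
t 32.7 tip [631.5  36.1  20.4] F [-0.7 -0.4 -0.4] w 29.7 tilt 0.758 q [-0.89  1.13  0.67  1.63  0.14  0.81 -0.49]
TCP shift (start axes) [-9.   0.9 -4.5] rotvec [-0.001 -0.342 -0.005]
clock: 33.1
position: [0.6334, 0.0125, -0.0009]
tool_rot: [-3.139, 1.097, 1.665]
force: [-1.3, 0.7, -1.4]
grip_width: 0.0298
t 33.1 tip [630.4  44.3  15.6] F [-1.3  0.7 -1.4] w 29.8 tilt 1.097 q [-1.02  1.37  0.77  1.51  0.2   1.   -0.63]
TCP shift (start axes) [-28.5   0.5  45.7] rotvec [ 0.002 -0.003  0.002]
```

View pics/t29.png

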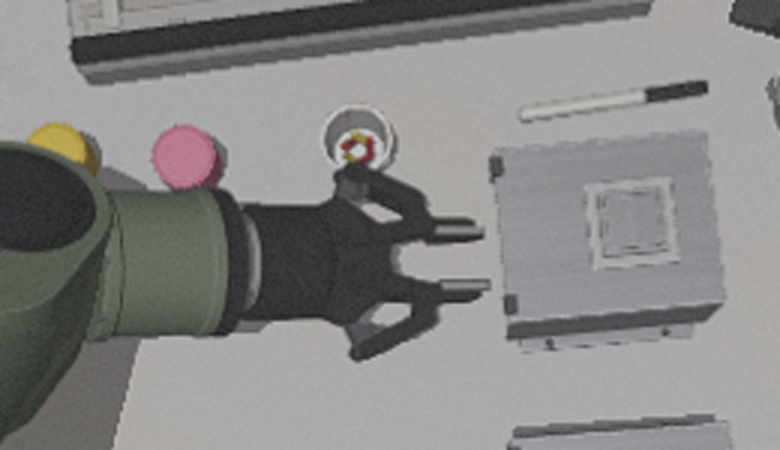

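```bash

python3 -m inch '[{"dx":-8,"dy":0,"dz":9,"rx":0,"ry":0,"rz":0,"hand":0.3},{"dx":-5,"dy":0,"dz":10,"rx":0,"ry":0,"rz":0,"hand":0.3},{"dx":-5,"dy":0,"dz":10,"rx":0,"ry":0,"rz":0,"hand":0.3},{"dx":-5,"dy":0,"dz":9,"rx":0,"ry":0,"rz":0,"hand":0.3},{"dx":-4,"dy":0,"dz":8,"rx":0,"ry":0,"rz":0,"hand":0.3},{"dx":0,"dy":0,"dz":0,"rx":0,"ry":0,"rz":0,"hand":0.3}]'; python3 tt.py 636 -9 20 1.66 -1.1
python3 - <<'E'
from h import *
q,e=bot.grab_frame("top"); cv2.imwrite("pics/t30.png",cv2.resize(q[120:270,180:440,::-1],None,fx=3,fy=3,interpolation=cv2.INTER_CUBIC))
E
```

```text
clock: 33.75
position: [0.6389, -0.0444, 0.0058]
tool_rot: [3.134, 1.093, 1.65]
force: [-0.3, 0.4, -0.4]
grip_width: 0.03
t 33.75 tip [636.1 -12.5  22.3] F [-0.3  0.4 -0.4] w 30.0 tilt 1.093 q [-0.97  1.35  0.79  1.58  0.23  0.91 -0.62]
TCP shift (start axes) [ 3.4  0.3 -2.1] rotvec [-0.001 -0.007 -0.004]
```

View pics/t30.png

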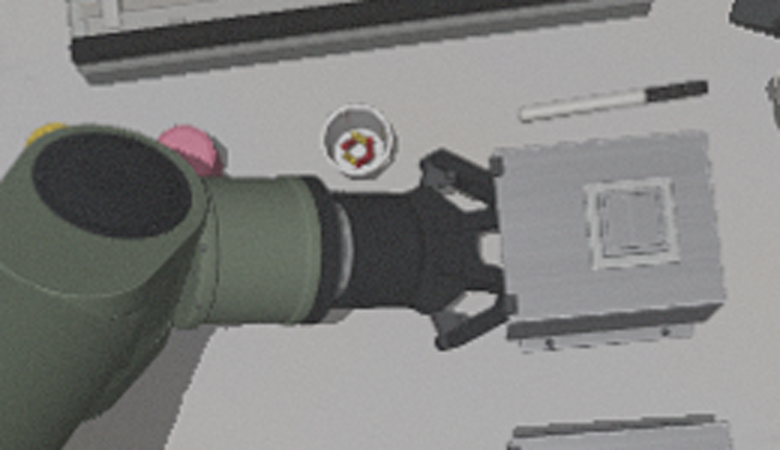

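```bash

python3 -m inch '[{"dx":6,"dy":0,"dz":-12,"rx":0,"ry":0,"rz":0,"hand":0.3},{"dx":9,"dy":0,"dz":-18,"rx":0,"ry":0,"rz":0,"hand":0.3},{"dx":9,"dy":-1,"dz":-18,"rx":0,"ry":0,"rz":0,"hand":0.3},{"dx":3,"dy":-1,"dz":-8,"rx":0,"ry":0.13,"rz":0,"hand":0.3},{"dx":0,"dy":-1,"dz":-15,"rx":0,"ry":0.13,"rz":0,"hand":0.3},{"dx":0,"dy":-2,"dz":-25,"rx":0,"ry":0.13,"rz":0,"hand":0.3},{"dx":0,"dy":-3,"dz":-35,"rx":0,"ry":0.13,"rz":0,"hand":0.3},{"dx":0,"dy":-3,"dz":-40,"rx":0,"ry":0.13,"rz":0,"hand":0.3},{"dx":0,"dy":0,"dz":-40,"rx":0,"ry":0.13,"rz":0,"hand":0.3},{"dx":0,"dy":0,"dz":0,"rx":0,"ry":0,"rz":0,"hand":0.3}]'; python3 tt.py 600 300 250 1.65 0
python3 - <<'E'
from h import *
p,d=bot.grab_frame("scene"); cv2.imwrite("pics/s31.png",p[:,:,::-1])
q,e=bot.grab_frame("top"); cv2.imwrite("pics/t31.png",q[:,:,::-1])
E
```

```text
clock: 34.8
position: [0.6176, 0.1105, 0.1365]
tool_rot: [3.128, 0.304, 1.652]
force: [0.8, -1.7, -0.0]
grip_width: 0.03
t 34.8 tip [616.2 121.2 170.9] F [ 0.8 -1.7 -0. ] w 30.0 tilt 0.304 q [-0.77  0.7   0.52  1.64 -0.03  0.94 -0.24]
TCP shift (start axes) [ 158.4   -0.3 -130.9] rotvec [0.014 0.304 0.004]
```

View pics/s31.png

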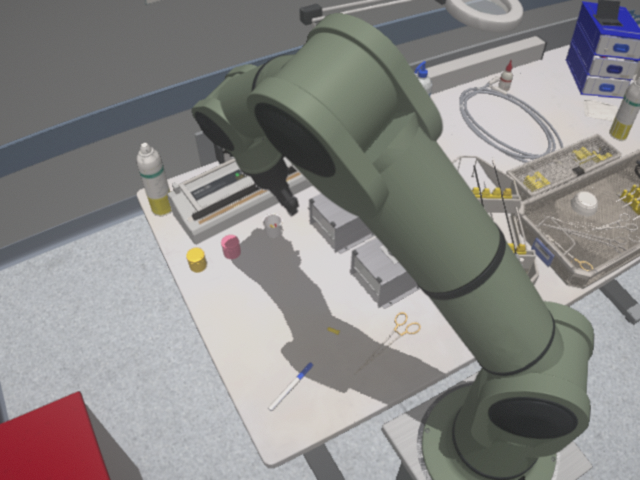

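View pics/t31.png

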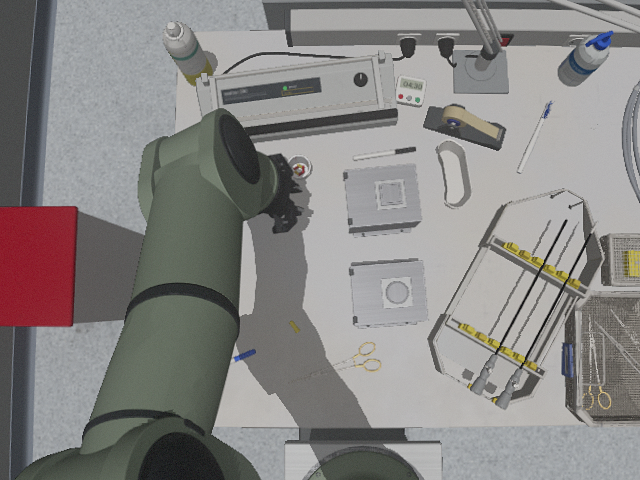

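```bash
python3 - <<'E'
from h import *
p,d=bot.grab_frame("scene"); W=cloud("scene",d)
a=cv2.resize(p[185:310,300:430,::-1],None,fx=6,fy=4.7,interpolation=cv2.INTER_CUBIC); cv2.imwrite("pics/s32.png",a[:590])
for nm,m,dr in(("R",(.4448,.0264),(.074,-.997)),("S",(.632,.0357),(.0937,-.9956))):
    u=np.array(dr); v=np.array([-u[1],u[0]]); Q=W[...,:2]-np.array(m); X=Q@u; Y=Q@v
    s=(X>-.01)&(X<.137)&(np.abs(Y)<.054)&(W[...,2]<.075)&(W[...,2]>-.02)
    print(nm,s.sum()); 
    idx=np.argwhere(s)
    h,ex,ey=np.histogram2d(X[s],W[...,2][s],bins=[np.arange(-.01,.15,.02),[-.02,.01,.025,.04,.055,.075]]); print(h.astype(int))
E
```

```text
R 827
[[328   6  37 129 155]
 [153   2   1   4   0]
 [  6   1   1   0   0]
 [  0   0   0   0   2]
 [  1   0   1   0   0]
 [  0   0   0   0   0]
 [  0   0   0   0   0]]
S 704
[[279   6  30 108 126]
 [140   3   1   3   3]
 [  0   2   1   0   0]
 [  0   0   0   0   0]
 [  0   0   0   1   0]
 [  1   0   0   0   0]
 [  0   0   0   0   0]]
```

View pics/s32.png

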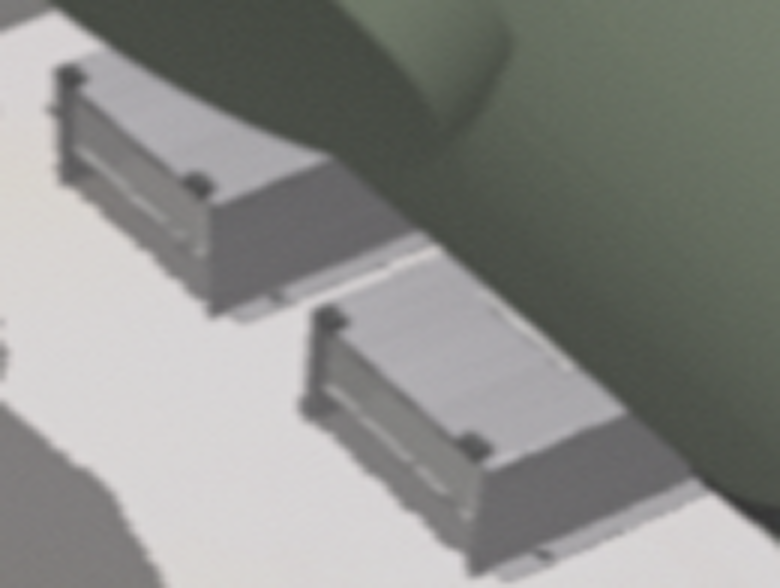

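```bash
python3 -m inch '[{"dx":20,"dy":0,"dz":-20,"rx":0,"ry":0,"rz":0,"hand":0.3},{"dx":30,"dy":0,"dz":-30,"rx":0,"ry":0,"rz":0,"hand":0.3},{"dx":30,"dy":0,"dz":-20,"rx":0,"ry":0,"rz":0,"hand":0.3},{"dx":0,"dy":0,"dz":0,"rx":0,"ry":0,"rz":0,"hand":0.3},{"dx":0,"dy":0,"dz":0,"rx":0,"ry":0,"rz":0,"hand":0.3}]'
python3 - <<'E'
from h import *
q,e=bot.grab_frame("top"); W=cloud("top",e); W0=np.load("W0.npy")
for nm,t,b in(("cup",.02,(150,185,282,316)),("cap",.005,(312,342,282,308)),("dish",.012,(135,215,432,476))):
    r=[]
    for A in(W0,W):
        P=A[b[0]:b[1],b[2]:b[3]].reshape(-1,3); P=P[(P[:,2]>t)&(P[:,2]<.06)]; r.append((len(P),P.mean(0).round(4).tolist()))
    print(nm,r)
for t in("round_can_0","square_can"):
    print(t,[(round(r["score"],2),np.round(r["centre"]).tolist()) for r in bot.tip_of("top",t)])
s=bot.observe(); print(s["clock"],np.abs(s["qd"]).max().round(3),np.array(s["force"]).round(1))
E
```

```text
clock: 35.45
position: [0.6045, 0.209, 0.1693]
tool_rot: [3.14, 0.315, 1.662]
force: [0.0, -0.6, -0.3]
grip_width: 0.03
cup [(228, [0.7133, 0.1308, 0.0354]), (224, [0.7136, 0.1308, 0.0359])]
cap [(65, [0.3823, 0.1402, 0.0087]), (61, [0.3829, 0.1392, 0.0088])]
dish [(757, [0.7127, -0.2001, 0.0238]), (751, [0.7128, -0.2003, 0.024])]
round_can_0 [(0.92, [176.0, 244.0])]
square_can []
35.6 0.009 [-0.   0.1  0.3]
```

The bystanders have not moved, no steel cans are left on the table, the flaps are shut and the arm is clear and still. I'm handing in.

```bash
python3 -c "
from workcell import bot
print(bot.job_done())"
```

```text
the job is handed in; nothing more can be done
None
```

The job is handed in at about 35.6 s of the 72 s. Both round steel canisters are in the round-lid hatch and the square one is in the square-lid hatch. Each was dragged along the table in a light 20 N grip, released at the mouth and pushed in with the fingers tilted.

**Last checks:**
- **Flaps:** the scene picture and its depth show both flaps hanging in the mouth plane.
- **Steel cans:** none remains on the table. In the top view the network finds no square can. Its only round hit is the pink look-alike at pixel (row 176, column 244).
- **Bystanders:** cup, tip cap and kidney dish are within about 1 mm of where they started.
- **Robot:** the arm was clear and still, with about 0 N on the tool.

**Not confirmed or in disagreement:**
- **Depths not seen directly:** the cans cannot be seen inside the tunnels. From the finger positions and the shut flaps I put the front round can about 65 mm in, the one behind it about 110 mm, and the square can about 70 mm.
- **Tool height off:** the reported tool point lay about 36 mm beyond the visible fingertips. My first grasp therefore closed above the can without moving it. I worked with that offset from then on.
- **Short force reading:** while I dragged the second round can, the wrist force briefly read about 30 N. It dropped away when I raised the tool about 1 mm.

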